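# Line up engine valves by size for lapping

### The arm

A 6-joint arm with a two-finger parallel gripper is mounted at the origin on the work surface. World frame = base frame: x ahead of the robot, y to its left, z up, the work surface at z = 0. Lengths are in mm, angles in rad, forces in N, time in s.
With the tool pointing down it reaches from about 325 to 750 mm from the base axis. Payload 7.6 kg.
Tool frame: the origin (TCP) lies at the very end of the fingers, on their centre line; the grasp point (between the pads) lies 19 mm behind it; z points along the fingers, x is the direction in which the jaws open and shut, and the axes are right-handed (so a half turn about z gives the same grasp; the last joint's range is limited). The gripper opens to 85 mm and grips with 20 to 120 N. Pads are 22 mm wide; open, the fingers measure 114 mm over their backs; the gripper's body (76 mm by 85 mm) begins 54 mm behind the grasp point. The pads swing forward as they close: fully open they stand 13 mm farther back than shut.
Start: joints at [-1.226, 0.052, 1.401, -0, 1.689, -0.07], TCP at [211.605, -480.489, 231.323] pointing down, gripper open.
Joint ranges: [-2.9, 2.9], [-0.91, 2.17], [0.12, 2.37], [-1.06, 4.2], [0.26, 2.73], [-2.93, 2.93]. Speed limits (rad/s): [2.57, 2.57, 3.01, 3.14, 3.14, 3.14].

### API

Orientations are given as a rotation vector (axis times angle).
In Python, from plant import ctrl, capture gives the robot as it stands.
- The arm moves only by the shell command python3 -m inch 'ROWS'. ROWS is JSON, a list of rows, each an object of numbers: "tx", "ty", "tz": the shift along the tool's x, y, z normalised to -1 to 1, where 1 is 60 cm; "ax", "ay", "az": the turn, a rotation vector about the tool's x, y, z normalised to -1 to 1, where 1 is pi/2 rad; "jaw": the opening, from 0 (shut) to 1 (fully open). In form: [{"tx": .., "ty": .., "tz": .., "ax": .., "ay": .., "az": .., "jaw": ..}, ...]. A call has 1 to 10 rows; each row shifts and turns the pose as measured when the row begins, along the tool's axes as they then stand; what a row does not reach is not made up. A row lasts 1/10 s, in which the tool goes at most 50 mm and 8.59 degrees, less where a joint would pass 70% of its speed; a pose out of reach is approached as far as the arm can. A call with a number of a shift or a turn outside -1 to 1 is refused whole. A call with a gripper value outside its range is refused whole. The fingers move at their own pace and stop on an object; the grip force is fixed at half the most. Time passes only in rows, so rows that do not move let the fingers close. It gives the time, the measured TCP pose, the force and the opening at its end, in the units of the state.
- ctrl.state(): the state, without advancing time (a new reading comes with each control period).
- capture(name): name is "scene" or "top"; returns a dict with "img" (400x640x3 uint8, red, green, blue), "mtx" (3x3 intrinsics, pixels), "position" and "rotation" of the camera in the world. Camera axes: x right, y up, looking along -z (the intrinsics and any distortion apply to the point x, -y, -z); pixel columns grow to the right and rows downward; lengths in mm; the calibration is good to about 2 mm. A picture is of the moment at which its call begins. There is no depth.
- ctrl.finish_job(): hands the job in, once; it reports no verdict.
The state is a dict: "t": time; "q": joint angles; "joint_vel": joint speeds; "joint_torque": joint torques, N m; "tool_pos": TCP position; "eef_rot": TCP orientation; "contact_force": force on the tool from outside, world axes, zero at the start; "torque": the same for the moment, N m; "width": finger opening in mm.
Only numpy, scipy, OpenCV 4.12 (cv2) and the standard library are available. Lean on these libraries where they do the work, as an engineer would, in place of code of your own. Each camera call takes 0.05 s, during which the arm holds its last target.

### The job

The four engine valves on the bench are to be lapped in order of size: stand them upright on their heads on the row of rubber pads, one centred on each pad, with the smallest valve on the pad next to the metal stop block and each next pad holding the next larger one. Do not knock any valve over on the way, and leave the coil spring standing where it is.

Things in the scene. Friction and masses are not known exactly. Their poses are not given: they have to be found in the camera images.
- valve_1: The smallest of four loose bare-metal engine valves, standing upright on its flat head with the stem pointing up: round head 28 mm in diameter at the bottom (rim 3 mm thick, then narrowing, down to stem thickness 26 mm above the foot), plain round stem 9 mm in diameter, total height 92 mm, 60 to 135 g nominal. All four stems are alike but for length. Origin: centre of the flat underside of the head; z runs up the stem.
- valve_2: The second smallest of four loose bare-metal engine valves, standing upright on its flat head with the stem pointing up: round head 35 mm in diameter at the bottom (rim 3 mm thick, then narrowing, down to stem thickness 26 mm above the foot), plain round stem 9 mm in diameter, total height 100 mm, 60 to 135 g nominal. All four stems are alike but for length. Origin: centre of the flat underside of the head; z runs up the stem.
- valve_3: The second largest of four loose bare-metal engine valves, standing upright on its flat head with the stem pointing up: round head 42 mm in diameter at the bottom (rim 3 mm thick, then narrowing, down to stem thickness 26 mm above the foot), plain round stem 9 mm in diameter, total height 108 mm, 60 to 135 g nominal. All four stems are alike but for length. Origin: centre of the flat underside of the head; z runs up the stem.
- valve_4: The largest of four loose bare-metal engine valves, standing upright on its flat head with the stem pointing up: round head 50 mm in diameter at the bottom (rim 3 mm thick, then narrowing, down to stem thickness 26 mm above the foot), plain round stem 9 mm in diameter, total height 116 mm, 60 to 135 g nominal. All four stems are alike but for length. Origin: centre of the flat underside of the head; z runs up the stem.
- pad_a: Fixed round black rubber pad, 60 mm in diameter and 3 mm thick, the one at the robot's left-hand (+y) end of the row. The four alike pads lie in a straight row, 75 mm apart, on a fixed flat wooden batten (390 x 70 mm, 10 mm thick), so a pad's top is 13 mm above the bench. Origin: centre of the pad's underside, on the batten's top; z up, y along the row towards the robot's left.
- pad_b: Fixed round black rubber pad, 60 mm in diameter and 3 mm thick, the one second from the robot's left. The four alike pads lie in a straight row, 75 mm apart, on a fixed flat wooden batten (390 x 70 mm, 10 mm thick), so a pad's top is 13 mm above the bench. Origin: centre of the pad's underside, on the batten's top; z up, y along the row towards the robot's left.
- pad_c: Fixed round black rubber pad, 60 mm in diameter and 3 mm thick, the one third from the robot's left. The four alike pads lie in a straight row, 75 mm apart, on a fixed flat wooden batten (390 x 70 mm, 10 mm thick), so a pad's top is 13 mm above the bench. Origin: centre of the pad's underside, on the batten's top; z up, y along the row towards the robot's left.
- pad_d: Fixed round black rubber pad, 60 mm in diameter and 3 mm thick, the one at the robot's right-hand (-y) end of the row. The four alike pads lie in a straight row, 75 mm apart, on a fixed flat wooden batten (390 x 70 mm, 10 mm thick), so a pad's top is 13 mm above the bench. Origin: centre of the pad's underside, on the batten's top; z up, y along the row towards the robot's left.
- stop: Bare metal stop block fixed on the wooden batten at one end of the row, beyond the last pad (its centre 55 mm from that pad's centre); which end varies. 24 mm along the row, 45 mm across it, 40 mm tall, so its top is 50 mm above the bench. The other end of the batten has only a low round bolt head (18 mm wide, 6 mm tall). Origin: centre of its underside, on the batten's top; z up, y along the row.
- spring: Bystander: a loose steel coil valve spring, 32 mm in diameter and 45 mm tall, 60 g, standing on end among the valves. Origin: centre of its underside; z up.
There are look-alikes about, which are no part of the job. What is shaped like the valve_1 but purple is not meant.

How it is judged (in metres and radians):
At the end, for the whole second after the job is handed in: Each valve stands upright (within 0.1 rad) on its own pad, its centre within 12 mm of the pad's centre, in order of size with the smallest beside the stop block and the largest at the far end; all are released and at rest (((horizontal distance between stop and pad_a below 0.1 m and horizontal distance between valve_1 and pad_a below 0.012 m and z of valve_1 in the frame of pad_a between 0 and 0.007 m and horizontal distance between valve_2 and pad_b below 0.012 m and z of valve_2 in the frame of pad_b between 0 and 0.007 m and horizontal distance between valve_3 and pad_c below 0.012 m and z of valve_3 in the frame of pad_c between 0 and 0.007 m and horizontal distance between valve_4 and pad_d below 0.012 m and z of valve_4 in the frame of pad_d between 0 and 0.007 m) or (horizontal distance between stop and pad_d below 0.1 m and horizontal distance between valve_1 and pad_d below 0.012 m and z of valve_1 in the frame of pad_d between 0 and 0.007 m and horizontal distance between valve_2 and pad_c below 0.012 m and z of valve_2 in the frame of pad_c between 0 and 0.007 m and horizontal distance between valve_3 and pad_b below 0.012 m and z of valve_3 in the frame of pad_b between 0 and 0.007 m and horizontal distance between valve_4 and pad_a below 0.012 m and z of valve_4 in the frame of pad_a between 0 and 0.007 m)) and angle between each of valve_1, valve_2, valve_3, valve_4's own z axis and vertical below 0.1 rad and linear speed of each of valve_1, valve_2, valve_3, valve_4 below 0.02 m/s and angular speed of each of valve_1, valve_2, valve_3, valve_4 below 0.3 rad/s); the robot touches nothing.
It fails at once if a valve is knocked over (tilted beyond 0.7 rad) (angle between any of valve_1, valve_2, valve_3, valve_4's own z axis and vertical above 0.7 rad).
It fails at once if the coil spring is shifted by more than 20 mm or knocked over (distance of spring from where it was at the start of the episode above 0.02 m or angle between spring's own z axis and vertical above 0.5 rad).
It also fails if it takes over 109 s, if anything falls off the work surface, if the arm or the gripper's body presses on something with over 40 N, if the wrist force passes 120 N, or if a joint passes its speed limit or range.

## Working session

There is one attempt and no reset: what is moved stays moved. The work goes in short steps, Python scripts to look and compute and a shell command to move; the robot and the scene stay as the last step left them, time stands still between calls to the robot, and variables do not carry over. Pictures are saved under pics/ and viewed, and the job is handed in when it is done.

```bash
ls; mkdir -p pics; python3 - <<'E'
from plant import ctrl, capture
import cv2
s=ctrl.state(); print({k:s[k] for k in('t','tool_pos','eef_rot','width')})
for n in('scene','top'):
    c=capture(n); cv2.imwrite(f'pics/{n}0.png',c['img'][:,:,::-1]); print(n,c['mtx'],c['position'],c['rotation'],[k for k in c])
E
```

```text
pics
{'t': 0.0, 'tool_pos': array([ 211.49888071, -480.17524127,  230.47492606]), 'eef_rot': array([-2.63044241e+00,  1.71591938e+00,  1.94599934e-03]), 'width': 85.61178861027105}
scene [[482.33165958   0.         316.25377513]
 [  0.         482.33165958 193.32538257]
 [  0.           0.           1.        ]] [1047.69550985 -320.95299698  540.32531585] [0.83121252 0.47149987 0.97523453] ['img', 'mtx', 'position', 'rotation']
top [[391.0085985    0.         315.47087321]
 [  0.         391.0085985  201.89809745]
 [  0.           0.           1.        ]] [412.634966     8.19885543 905.70569439] [ 0.07601947 -0.11285257 -1.57375108] ['img', 'mtx', 'position', 'rotation']
```

View pics/scene0.png

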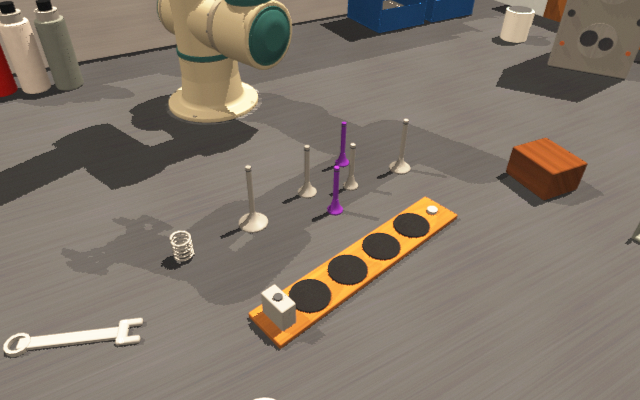

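View pics/top0.png

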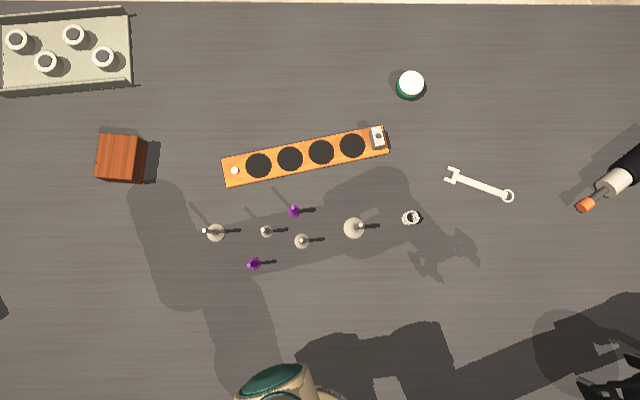

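```bash
cat > h.py <<'E'
import numpy as np, cv2
from scipy.spatial.transform import Rotation as R
from plant import ctrl, capture
def ray(c,u,v):
    K=c['mtx']; d=np.array([(u-K[0,2])/K[0,0],-(v-K[1,2])/K[1,1],-1.0])
    return R.from_rotvec(c['rotation']).as_matrix()@d
def plane(c,u,v,z):
    d=ray(c,u,v); p=np.array(c['position']); return p+d*(z-p[2])/d[2]
def proj(c,P):
    q=R.from_rotvec(c['rotation']).as_matrix().T@(np.array(P,float)-c['position'])
    K=c['mtx']; return np.array([K[0,2]+K[0,0]*q[0]/-q[2],K[1,2]+K[1,1]*q[1]/q[2]])
def tri(c1,p1,c2,p2):
    a=ray(c1,*p1);b=ray(c2,*p2);a/=np.linalg.norm(a);b/=np.linalg.norm(b)
    A=np.stack([a,-b],1); s=np.linalg.lstsq(A,np.array(c2['position'])-c1['position'],rcond=None)[0]
    x=c1['position']+s[0]*a; y=c2['position']+s[1]*b
    return (x+y)/2,np.linalg.norm(x-y)
def crop(c,x0,y0,x1,y1,k,name):
    im=cv2.resize(c['img'][y0:y1,x0:x1,::-1],None,fx=k,fy=k,interpolation=cv2.INTER_CUBIC); cv2.imwrite('pics/'+name,im)
E
python3 - <<'E'
from h import *
t=capture('top'); s=capture('scene')
crop(t,190,115,440,285,3,'t1.png'); crop(s,150,105,470,345,2.5,'s1.png')
print(proj(t,[450,0,0]),proj(t,[450,-100,0]),proj(s,[450,0,0]))
E
```

```text
[309.87092503 232.83565611] [353.03251497 232.59609172] [302.64297793 201.26579604]
```

View pics/t1.png

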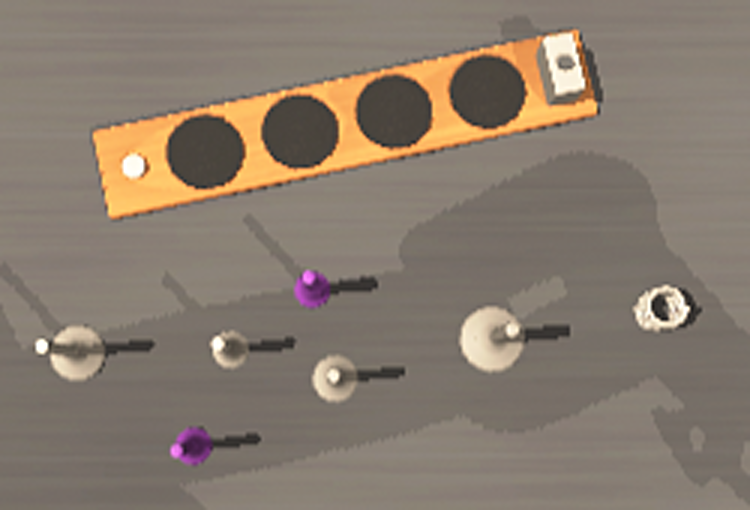

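View pics/s1.png

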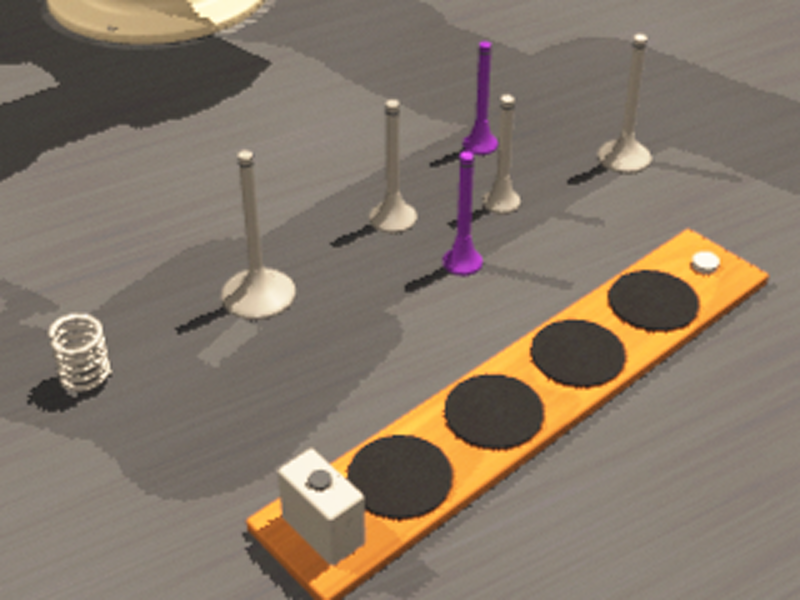

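```bash
cat > meas.py <<'E'
from h import *
def blobs(m,k):
    cs,_=cv2.findContours(m,cv2.RETR_EXTERNAL,cv2.CHAIN_APPROX_NONE); return cs
def pads(c,k=4):
    im=cv2.resize(c['img'],None,fx=k,fy=k,interpolation=cv2.INTER_CUBIC).astype(int)
    hsv=cv2.cvtColor(np.clip(im,0,255).astype(np.uint8),cv2.COLOR_RGB2HSV)
    wood=cv2.inRange(hsv,(8,150,120),(22,255,255))
    cs=blobs(wood,k); b=max((x for x in cs if 3000<cv2.contourArea(x)),key=cv2.contourArea)
    # batten: largest orange; pads dark inside hull
    reg=np.zeros(wood.shape,np.uint8); cv2.fillPoly(reg,[cv2.convexHull(b)],255)
    dark=((im.max(2)<75)*255).astype(np.uint8)&reg
    dark=cv2.morphologyEx(dark,cv2.MORPH_OPEN,cv2.getStructuringElement(cv2.MORPH_ELLIPSE,(13,13)))
    out=[]
    for x in blobs(dark,k):
        if cv2.contourArea(x)<2000: continue
        e=cv2.fitEllipse(x); out.append(((e[0][0]+.5)/k-.5,(e[0][1]+.5)/k-.5,e[1][0]/k,e[1][1]/k))
    return out
if __name__=='__main__':
    t=capture('top'); s=capture('scene')
    for n,c in(('top',t),('scene',s)):
        for p in pads(c):
            print(n,np.round(p,1),np.round(plane(c,p[0],p[1],13)[:2],1))
    k=4
    for n,c in(('top',t),('scene',s)):
        im=cv2.resize(c['img'],None,fx=k,fy=k,interpolation=cv2.INTER_CUBIC)
        hsv=cv2.cvtColor(im,cv2.COLOR_RGB2HSV)
        m=((hsv[...,2]>(135))&(hsv[...,1]<80)).astype(np.uint8)*255
        cv2.imwrite(f'pics/m_{n}.png',cv2.resize(m,(640,400)))
        o=cv2.morphologyEx(m,cv2.MORPH_OPEN,cv2.getStructuringElement(cv2.MORPH_ELLIPSE,(25,25) if n=='top' else (29,17)))
        for x in blobs(o,k):
            if not 300<cv2.contourArea(x)<15000: continue
            e=cv2.fitEllipse(x); u,v=(e[0][0]+.5)/k-.5,(e[0][1]+.5)/k-.5
            P=plane(c,u,v,3)
            if 300<P[0]<700 and abs(P[1])<300: print(n,'head',round(u,1),round(v,1),np.round(np.array(e[1])/k,1),np.round(P,1))
E
python3 meas.py
```

```text
scene [309.9 295.4  32.4  39.3] [ 655.8 -100.7]
scene [347.  269.4  28.7  38.3] [639.6 -28.2]
scene [380.7 246.   25.4  36.4] [623.6  45. ]
scene [410.9 225.1  22.6  34.8] [607.6 118. ]
top head 373.8 295.3 [8.6 9.5] [ 307.6 -144.4    3. ]
top head 400.1 255.1 [5.8 6.1] [ 397.6 -207.3    3. ]
top head 394.4 251.1 [5.8 6.1] [ 406.8 -194.3    3. ]
top head 298.1 240.4 [ 8.8 14. ] [432.6  27.2   3. ]
top head 213.9 237.3 [ 8.1 15.6] [441.  219.5   3. ]
top head 214.8 225.6 [6.7 8.4] [467.6 218.3   3. ]
top head 404.8 220.8 [6.3 7.4] [ 476.7 -220.7    3. ]
top head 352.2 228.0 [18.8 22.8] [460.6 -97.8   3. ]
top head 415.5 218.2 [6.6 7.6] [ 482.4 -246.     3. ]
top head 197.1 221.0 [ 9.1 18. ] [478.5 258.9   3. ]
top head 367.5 213.9 [6.1 8.8] [ 493.1 -134.1    3. ]
top head 203.3 189.3 [6.3 9.6] [552.1 246.8   3. ]
top head 190.4 194.2 [12.1 22.8] [540.6 276.    3. ]
top head 203.3 181.0 [ 7.2 38.8] [571.5 247.3   3. ]
top head 234.1 169.9 [7.3 7.4] [597.7 176.5   3. ]
top head 388.3 158.3 [ 6.9 11.1] [ 625.  -186.5    3. ]
top head 395.5 153.7 [6.4 7.4] [ 636.1 -204.1    3. ]
top head 
[... 185 characters left out ...]
14.7 23.3] [ 642.7 -137.2    3. ]
scene head 188.1 241.4 [3.7 7.2] [ 453.9 -212.4    3. ]
scene head 241.2 241.2 [ 8.2 25.7] [ 495.5 -137.9    3. ]
scene head 185.2 221.6 [11.3 31.7] [ 404.5 -201.3    3. ]
scene head 256.0 222.2 [17.8 26.4] [464.5 -97.7   3. ]
scene head 431.9 208.9 [ 6.8 10.3] [583.4 185.9   3. ]
scene head 190.1 205.7 [ 5.2 13.5] [ 367.  -180.5    3. ]
scene head 434.4 194.4 [ 5.8 11.6] [553.6 217.5   3. ]
scene head 309.6 191.6 [10.3 15.3] [434.5  23.    3. ]
scene head 352.8 185.6 [ 6.8 11.2] [458.  102.3   3. ]
scene head 422.7 167.9 [ 5.4 21.9] [476.6 254.4   3. ]
scene head 402.7 167.4 [11.5 16.2] [456. 221.   3.]
scene head 316.6 157.1 [14.8 18.3] [341.2  91.6   3. ]
```

View pics/m_top.png

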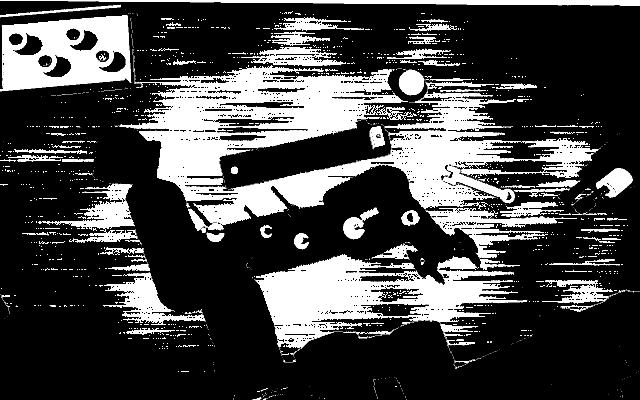

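```bash
cat > tips.py <<'E'
from meas import *
def refine(c,u,v,r=4):
    # centroid of the bright tip near the guess
    u0,v0=int(round(u)),int(round(v)); w=c['img'][v0-r:v0+r+1,u0-r:u0+r+1].max(2).astype(float)
    w=np.clip(w-(w.max()*0.8),0,None); yy,xx=np.mgrid[-r:r+1,-r:r+1]
    return u0+(w*xx).sum()/w.sum(), v0+(w*yy).sum()/w.sum()
def bpads(c,k=4):
    im=cv2.resize(c['img'],None,fx=k,fy=k,interpolation=cv2.INTER_CUBIC)
    reg=np.zeros(im.shape[:2],np.uint8)
    pts=[proj(c,p).astype(float)*k for p in ([700,-190,10],[620,-215,10],[560,190,10],[640,210,10])]
    return pts
if __name__=='__main__':
    t=capture('top'); s=capture('scene')
    S={4:(248,167),2:(306.8,147),1:(352.8,145),3:(406,120)}
    T={4:(361,224.7),2:(301.3,240.3),1:(263,229.3),3:(203.7,230.3)}
    for i in (1,2,3,4):
        a=refine(s,*S[i],3); b=refine(t,*T[i],2); h=84+8*i
        P,e=tri(s,a,t,b); print(i,np.round(a,1),np.round(b,1),'tri',np.round(P,1),round(e,1),'top@h',np.round(plane(t,*b,h)[:2],1),'sc@h',np.round(plane(s,*a,h)[:2],1))
    # pads in top
    k=4; im=cv2.resize(t['img'],None,fx=k,fy=k,interpolation=cv2.INTER_CUBIC)
    m=((im.max(2)<85)*255).astype(np.uint8)
    m=cv2.morphologyEx(m,cv2.MORPH_OPEN,cv2.getStructuringElement(cv2.MORPH_ELLIPSE,(13,13)))
    for x in blobs(m,k):
        e=cv2.fitEllipse(x) if len(x)>5 else None
        if e and 80<e[1][0]<125 and 80<e[1][1]<125:
            u,v=(e[0][0]+.5)/k-.5,(e[0][1]+.5)/k-.5; print('pad',round(u,1),round(v,1),np.round(np.array(e[1])/k,1),np.round(plane(t,u,v,13),1))
    # heads top
    for i,(u,v) in {1:(266,231),2:(301.5,241),3:(215.5,232.5),4:(354,228)}.items():
        r=14; w=t['img'][int(v)-r:int(v)+r,int(u)-r:int(u)+r]; w=cv2.resize(w,None,fx=k,fy=k,interpolation=cv2.INTER_CUBIC)
        cv2.imwrite(f'pics/h{i}.png',cv2.resize(w[:,:,::-1],None,fx=3,fy=3))
E
python3 tips.py; cd pics; python3 -c "
import cv2,numpy as np
cv2.imwrite('h.png',np.vstack([np.hstack([cv2.imread(f'h{i}.png')[:280] for i in p]) for p in ((1,2),(3,4))]))"
```

```text
1 [352.5 144. ] [262.1 229.2] tri [453.9  99.2  92.7] 1.2 top@h [454.3  99.8] sc@h [452.8  99.3]
2 [306.5 145.7] [300.6 239.7] tri [431.7  19.4 101.2] 1.3 top@h [432.  20.] sc@h [429.7  19.7]
3 [405.8 119.5] [203.5 230. ] tri [452.3 215.8 109.1] 0.6 top@h [452.5 216.3] sc@h [450.7 216.8]
4 [247.8 166.3] [360.3 224.4] tri [ 461.4 -101.4  116.7] 0.8 top@h [ 461.6 -101.1] sc@h [ 460.2 -101.4]
pad 258.0 165.2 [23.4 24.7] [606.5 119.7  13. ]
pad 289.6 158.5 [23.3 24.3] [622.4  46.6  13. ]
pad 320.9 151.8 [23.1 24.4] [638.2 -26.5  13. ]
pad 352.0 145.2 [23.  24.2] [654.1 -99.8  13. ]
```

View pics/h.png

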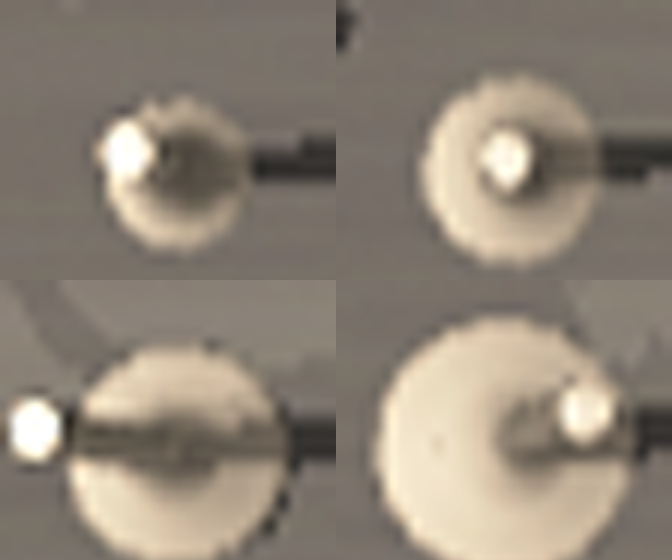

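```bash
cat > go.py <<'E'
import sys
from h import *
def need(x,y,z,ang=None):
    s=ctrl.state(); M=R.from_rotvec(s['eef_rot']).as_matrix(); p=np.array(s['tool_pos'])
    d=M.T@(np.array([x,y,z])-p)
    a=np.degrees(np.arctan2(M[1,0],M[0,0])); 
    print('t',round(s['t'],2),'pos',np.round(p,1),'jawang',round(a,2),'toolz',np.round(M[:,2],4),'w',round(s['width'],1),'F',np.round(s['contact_force'],1),'q',np.round(s['q'],2))
    print('need txyz norm',np.round(d/600,4))
    # level correction
    c=np.cross(M[:,2],[0,0,-1]); cl=M.T@c
    print('level ax ay az',np.round(cl/(np.pi/2),4), 'az per deg jaw',round(-1/90,4))
if __name__=='__main__': need(*map(float,sys.argv[1:4]))
E
python3 - <<'E'
from h import *
t=capture('top'); s=capture('scene')
for n,a,b in(('p1',(342.9,122.5),(248.7,264.7)),('p2',(336,167.5),(293,207.8)),):
    P,e=tri(s,a,t,b); print(n,np.round(P,1),round(e,1))
P,e=tri(s,(181,235),t,(412,217.5)); print('spring',np.round(P,1),round(e,1), plane(t,412,218,22))
E
python3 go.py 454 99.5 200
```

```text
p1 [381.4 125.6  92.8] 1.6
p2 [498.9  36.2  90.7] 0.8
spring [ 481.  -226.1   44.8] 0.8 [ 481.53481317 -232.68048558   22.        ]
t 0.5 pos [ 211.6 -480.5  231.3] jawang -66.24 toolz [ 0. -0. -1.] w 85.6 F [-0.4 -0.1  0.3] q [-1.23  0.05  1.4   0.    1.69 -0.07]
need txyz norm [-0.7219 -0.7593  0.0522]
level ax ay az [-0. -0. -0.] az per deg jaw -0.0111
```

Candidates for valve_1 (top image): bare (266,231), purple (294,210) and purple (254,264). I take the bare one: its tip triangulates to 92.7 mm and the close crop shows bare metal. valve_2 is (301,240), valve_3 is (215,232) and valve_4 is (354,228), with tip heights of 101, 109 and 117 mm. The stop is at pad_d, so the order is 1→d, 2→c, 3→b, 4→a.

```bash
python3 -m inch '[{"tx":-0.05,"ty":-0.053,"jaw":0.45},{"tx":-0.05,"ty":-0.053,"jaw":0.45},{"tx":-0.05,"ty":-0.053,"jaw":0.45},{"tx":-0.05,"ty":-0.053,"jaw":0.45},{"tx":-0.05,"ty":-0.053,"jaw":0.45},{"tx":-0.05,"ty":-0.053,"jaw":0.45},{"tx":-0.05,"ty":-0.053,"jaw":0.45},{"tx":-0.05,"ty":-0.053,"jaw":0.45},{"tx":-0.05,"ty":-0.053,"jaw":0.45},{"tx":-0.05,"ty":-0.053,"jaw":0.45}]'; python3 go.py 454 99.5 150
```

```text
t 0.5 pos [ 211.6 -480.5  231.3] jawang -66.24 toolz [ 0. -0. -1.] w 85.6 F [-0.4 -0.1  0.3] q [-1.23  0.05  1.4   0.    1.69 -0.07]
need txyz norm [-0.7219 -0.7593  0.1355]
level ax ay az [-0. -0. -0.] az per deg jaw -0.0111validation failed for argument at $[0]...
```

```bash
python3 -m inch '[{"tx":-0.05,"ty":-0.053,"tz":0,"ax":0,"ay":0,"az":0,"jaw":0.45},{"tx":-0.05,"ty":-0.053,"tz":0,"ax":0,"ay":0,"az":0,"jaw":0.45},{"tx":-0.05,"ty":-0.053,"tz":0,"ax":0,"ay":0,"az":0,"jaw":0.45},{"tx":-0.05,"ty":-0.053,"tz":0,"ax":0,"ay":0,"az":0,"jaw":0.45},{"tx":-0.05,"ty":-0.053,"tz":0,"ax":0,"ay":0,"az":0,"jaw":0.45},{"tx":-0.05,"ty":-0.053,"tz":0,"ax":0,"ay":0,"az":0,"jaw":0.45},{"tx":-0.05,"ty":-0.053,"tz":0,"ax":0,"ay":0,"az":0,"jaw":0.45},{"tx":-0.05,"ty":-0.053,"tz":0,"ax":0,"ay":0,"az":0,"jaw":0.45},{"tx":-0.05,"ty":-0.053,"tz":0,"ax":0,"ay":0,"az":0,"jaw":0.45},{"tx":-0.05,"ty":-0.053,"tz":0,"ax":0,"ay":0,"az":0,"jaw":0.45}]'; python3 go.py 454 99.5 150
```

```text
t: 1.5
tool_pos: [385.6, -66.9, 231.0]
eef_rot: [-2.621, 1.729, -0.005]
contact_force: [1.4, -1.1, -0.2]
width: 38.4
t 1.5 pos [385.6 -66.9 231. ] jawang -66.83 toolz [ 3.6e-03 -4.0e-04 -1.0e+00] w 38.4 F [ 1.4 -1.1 -0.2] q [-0.27 -0.34  1.76  0.    1.72  0.9 ]
need txyz norm [-0.2103 -0.2135  0.1353]
level ax ay az [-0.002  -0.0011 -0.    ] az per deg jaw -0.0111
```

```bash
python3 -m inch '[{"tx":-0.042,"ty":-0.043,"tz":0.02,"ax":0,"ay":0,"az":0,"jaw":0.45},{"tx":-0.042,"ty":-0.043,"tz":0.02,"ax":0,"ay":0,"az":0,"jaw":0.45},{"tx":-0.042,"ty":-0.043,"tz":0.02,"ax":0,"ay":0,"az":0,"jaw":0.45},{"tx":-0.042,"ty":-0.043,"tz":0.02,"ax":0,"ay":0,"az":0,"jaw":0.45},{"tx":-0.042,"ty":-0.043,"tz":0.02,"ax":0,"ay":0,"az":0,"jaw":0.45},{"tx":0,"ty":0,"tz":0,"ax":0,"ay":0,"az":0,"jaw":0.45},{"tx":0,"ty":0,"tz":0,"ax":0,"ay":0,"az":0,"jaw":0.45}]'; python3 go.py 454 99.5 110
```

```text
t: 2.2
tool_pos: [457.4, 112.2, 170.4]
eef_rot: [-2.626, 1.717, -0.012]
contact_force: [-1.2, 0.4, 0.2]
width: 38.5
t 2.2 pos [457.4 112.2 170.4] jawang -66.36 toolz [ 0.0084 -0.0011 -1.    ] w 38.5 F [-1.2  0.4  0.2] q [ 0.16 -0.08  1.65 -0.    1.56  1.32]
need txyz norm [0.0167 0.0145 0.1007]
level ax ay az [-0.0046 -0.0028 -0.    ] az per deg jaw -0.0111
```

```bash
python3 -m inch '[{"tx":0.008,"ty":0.007,"tz":0.035,"ax":-0.0046,"ay":-0.0028,"az":0,"jaw":0.45},{"tx":0.008,"ty":0.007,"tz":0.035,"ax":0,"ay":0,"az":0,"jaw":0.45},{"tx":0,"ty":0,"tz":0.02,"ax":0,"ay":0,"az":0,"jaw":0.45},{"tx":0,"ty":0,"tz":0,"ax":0,"ay":0,"az":0,"jaw":0.45},{"tx":0,"ty":0,"tz":0,"ax":0,"ay":0,"az":0,"jaw":0.45}]'; python3 go.py 454 99.5 41
```

```text
t: 2.7
tool_pos: [454.8, 97.1, 118.2]
eef_rot: [-2.623, 1.722, -0.007]
contact_force: [0.3, -0.5, 0.0]
width: 38.5
t 2.7 pos [454.8  97.1 118.2] jawang -66.56 toolz [ 5.5e-03  5.0e-04 -1.0e+00] w 38.5 F [ 0.3 -0.5  0. ] q [ 0.13 -0.06  1.74 -0.    1.46  1.29]
need txyz norm [-0.0044  0.0003  0.1287]
level ax ay az [-0.0034 -0.0011 -0.    ] az per deg jaw -0.0111
```

```bash
python3 -m inch '[{"tx":-0.0044,"ty":0,"tz":0.0,"ax":-0.0034,"ay":-0.0011,"az":0,"jaw":0.45},{"tx":0,"ty":0,"tz":0,"ax":0,"ay":0,"az":0,"jaw":0.45},{"tx":0,"ty":0,"tz":0.015,"ax":0,"ay":0,"az":0,"jaw":0.45},{"tx":0,"ty":0,"tz":0.015,"ax":0,"ay":0,"az":0,"jaw":0.45},{"tx":0,"ty":0,"tz":0.015,"ax":0,"ay":0,"az":0,"jaw":0.45},{"tx":0,"ty":0,"tz":0,"ax":0,"ay":0,"az":0,"jaw":0.45}]'; python3 go.py 454 99.5 41
cat > shot.py <<'E'
import sys
from h import *
# name, world x y z, half px, zoom
n=sys.argv[1]; P=list(map(float,sys.argv[2:5])); out=[]
for cam in('scene','top'):
    c=capture(cam); u,v=proj(c,P).astype(int); r=int(sys.argv[5]) if len(sys.argv)>5 else 50
    x0=min(max(u-r,0),640-2*r); y0=min(max(v-r,0),400-2*r)
    im=cv2.resize(c['img'][y0:y0+2*r,x0:x0+2*r,::-1],(400,400),interpolation=cv2.INTER_CUBIC); out.append(im); print(cam,'origin',x0,y0,'zoom',400/(2*r))
cv2.imwrite(f'pics/{n}.png',np.hstack(out))
E
python3 shot.py a1 454 99.5 60
```

```text
t: 3.3
tool_pos: [455.1, 100.2, 91.7]
eef_rot: [-2.624, 1.722, -0.005]
contact_force: [1.0, 0.3, -0.3]
width: 38.3
t 3.3 pos [455.1 100.2  91.7] jawang -66.55 toolz [ 4.1e-03  6.0e-04 -1.0e+00] w 38.3 F [ 1.   0.3 -0.3] q [ 0.14 -0.02  1.76 -0.    1.4   1.3 ]
need txyz norm [0.0002 0.0024 0.0845]
level ax ay az [-0.0025 -0.0007 -0.    ] az per deg jaw -0.0111
scene origin 301 109 zoom 4.0
top origin 213 180 zoom 4.0
```

View pics/a1.png

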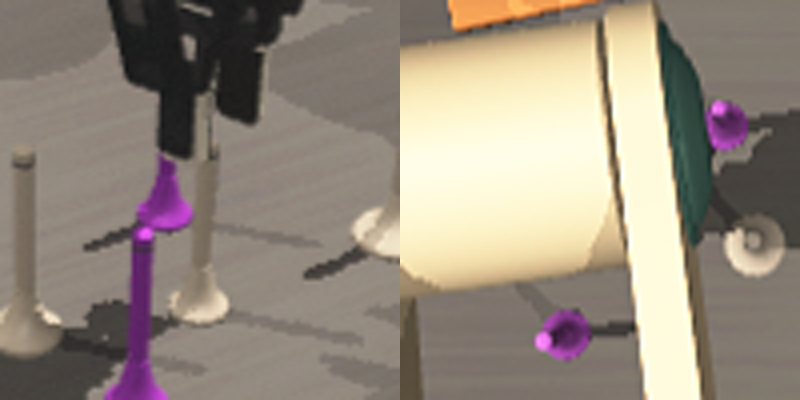

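The scene view shows the fingers either side of valve_1's stem (crop pixel (205,150)), with the purple pieces clear. I'll descend and grip.

```bash
python3 -m inch '[{"tx":0,"ty":0.002,"tz":0.02,"ax":-0.0025,"ay":-0.0007,"az":0,"jaw":0.45},{"tx":0,"ty":0,"tz":0.02,"ax":0,"ay":0,"az":0,"jaw":0.45},{"tx":0,"ty":0,"tz":0.02,"ax":0,"ay":0,"az":0,"jaw":0.45},{"tx":0,"ty":0,"tz":0.01,"ax":0,"ay":0,"az":0,"jaw":0.45},{"tx":0,"ty":0,"tz":0,"ax":0,"ay":0,"az":0,"jaw":0.45},{"tx":0,"ty":0,"tz":0,"ax":0,"ay":0,"az":0,"jaw":0.45}]'; python3 go.py 454 99.5 41
```

```text
t: 4.0
tool_pos: [454.4, 99.7, 46.9]
eef_rot: [-2.626, 1.724, -0.001]
contact_force: [0.3, 0.2, 1.6]
width: 38.2
t 4.0 pos [454.4  99.7  46.9] jawang -66.56 toolz [ 8.e-04  1.e-04 -1.e+00] w 38.2 F [0.3 0.2 1.6] q [ 0.14  0.03  1.8  -0.    1.31  1.3 ]
need txyz norm [-0.0001  0.0008  0.0099]
level ax ay az [-0.0005 -0.0001  0.    ] az per deg jaw -0.0111
```

```bash
python3 -m inch '[{"tx":0,"ty":0,"tz":0.005,"ax":0,"ay":0,"az":0,"jaw":0.3},{"tx":0,"ty":0,"tz":0,"ax":0,"ay":0,"az":0,"jaw":0.2},{"tx":0,"ty":0,"tz":0,"ax":0,"ay":0,"az":0,"jaw":0.15},{"tx":0,"ty":0,"tz":0,"ax":0,"ay":0,"az":0,"jaw":0.1},{"tx":0,"ty":0,"tz":0,"ax":0,"ay":0,"az":0,"jaw":0},{"tx":0,"ty":0,"tz":0,"ax":0,"ay":0,"az":0,"jaw":0},{"tx":0,"ty":0,"tz":0,"ax":0,"ay":0,"az":0,"jaw":0},{"tx":0,"ty":0,"tz":0,"ax":0,"ay":0,"az":0,"jaw":0}]'; python3 go.py 454 99.5 200;python3 shot.py a2 454 99.5 60
```

```text
t: 4.8
tool_pos: [455.2, 99.8, 44.9]
eef_rot: [-2.625, 1.723, -0.004]
contact_force: [-0.1, -0.2, -0.8]
width: 7.4
t 4.8 pos [455.2  99.8  44.9] jawang -66.56 toolz [ 3.2e-03  4.0e-04 -1.0e+00] w 7.4 F [-0.1 -0.2 -0.8] q [ 0.14  0.04  1.8  -0.    1.3   1.3 ]
need txyz norm [-2.000e-04  1.300e-03 -2.584e-01]
level ax ay az [-0.002  -0.0006  0.    ] az per deg jaw -0.0111
scene origin 301 109 zoom 4.0
top origin 213 180 zoom 4.0
```

View pics/a2.png

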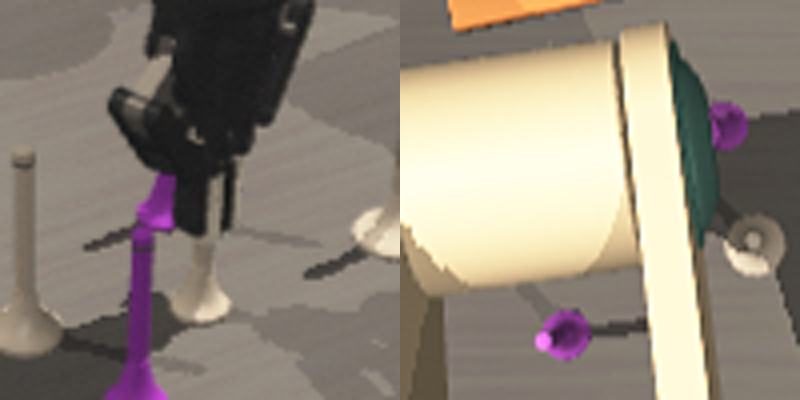

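```bash
python3 -m inch '[{"tx":0,"ty":0,"tz":-0.02,"ax":-0.002,"ay":0,"az":0,"jaw":0},{"tx":0,"ty":0,"tz":-0.04,"ax":0,"ay":0,"az":0,"jaw":0},{"tx":0,"ty":0,"tz":-0.05,"ax":0,"ay":0,"az":0,"jaw":0},{"tx":0,"ty":0,"tz":-0.05,"ax":0,"ay":0,"az":0,"jaw":0},{"tx":0,"ty":0,"tz":-0.04,"ax":0,"ay":0,"az":0,"jaw":0},{"tx":0,"ty":0,"tz":-0.02,"ax":0,"ay":0,"az":0,"jaw":0},{"tx":0,"ty":0,"tz":0,"ax":0,"ay":0,"az":0,"jaw":0}]'; python3 go.py 656 -100 160;python3 shot.py a3 454 99.5 140 80
```

```text
t: 5.6
tool_pos: [454.7, 99.8, 186.1]
eef_rot: [2.626, -1.724, 0.002]
contact_force: [-0.4, -0.6, -0.8]
width: 7.5
t 5.6 pos [454.7  99.8 186.1] jawang -66.56 toolz [ 5.0e-04 -1.1e-03 -1.0e+00] w 7.5 F [-0.4 -0.6 -0.8] q [ 0.14 -0.1   1.64 -0.    1.6   1.3 ]
need txyz norm [ 0.439  -0.1753  0.044 ]
level ax ay az [-0.     -0.0007 -0.    ] az per deg jaw -0.0111
scene origin 274 40 zoom 2.5
top origin 179 148 zoom 2.5
```

View pics/a3.png

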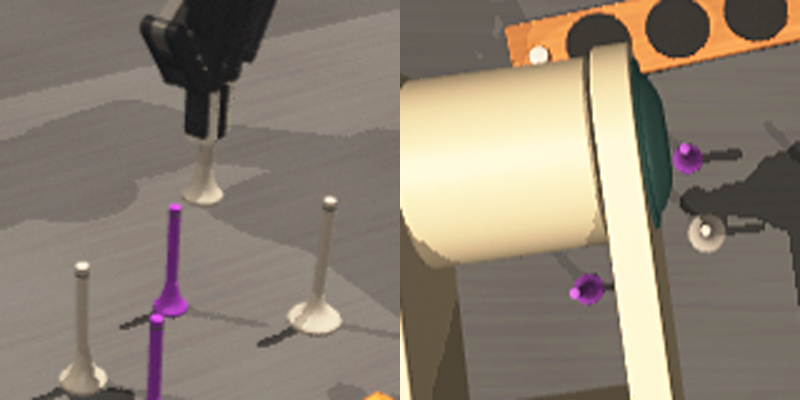

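valve_1 is lifted upright in the grip. Next is pad_d.

```bash
python3 -m inch '[{"tx":0.03,"ty":-0.012,"tz":0,"ax":0,"ay":0,"az":0,"jaw":0},{"tx":0.05,"ty":-0.02,"tz":0,"ax":0,"ay":0,"az":0,"jaw":0},{"tx":0.06,"ty":-0.024,"tz":0,"ax":0,"ay":0,"az":0,"jaw":0},{"tx":0.06,"ty":-0.024,"tz":0,"ax":0,"ay":0,"az":0,"jaw":0},{"tx":0.06,"ty":-0.024,"tz":0,"ax":0,"ay":0,"az":0,"jaw":0},{"tx":0.06,"ty":-0.024,"tz":0,"ax":0,"ay":0,"az":0,"jaw":0},{"tx":0.05,"ty":-0.02,"tz":0,"ax":0,"ay":0,"az":0,"jaw":0},{"tx":0.03,"ty":-0.012,"tz":0,"ax":0,"ay":0,"az":0,"jaw":0},{"tx":0.01,"ty":-0.005,"tz":0,"ax":0,"ay":0,"az":0,"jaw":0},{"tx":0,"ty":0,"tz":0,"ax":0,"ay":0,"az":0,"jaw":0}]'; python3 go.py 656 -100 80
```

```text
t: 6.7
tool_pos: [642.0, -92.7, 158.8]
eef_rot: [2.614, -1.711, -0.05]
contact_force: [-0.7, 0.0, 0.5]
width: 7.3
t 6.7 pos [642.  -92.7 158.8] jawang -66.44 toolz [-0.036   0.0029 -0.9993] w 7.3 F [-0.7  0.   0.5] q [-0.2   0.46  1.06 -0.    1.65  0.96]
need txyz norm [ 0.0228 -0.0206  0.1304]
level ax ay az [0.0203 0.0108 0.    ] az per deg jaw -0.0111
```

```bash
python3 -m inch '[{"tx":0.012,"ty":-0.01,"tz":0.02,"ax":0.01,"ay":0.005,"az":0,"jaw":0},{"tx":0.011,"ty":-0.01,"tz":0.03,"ax":0.01,"ay":0.005,"az":0,"jaw":0},{"tx":0,"ty":0,"tz":0.03,"ax":0,"ay":0,"az":0,"jaw":0},{"tx":0,"ty":0,"tz":0.02,"ax":0,"ay":0,"az":0,"jaw":0},{"tx":0,"ty":0,"tz":0,"ax":0,"ay":0,"az":0,"jaw":0},{"tx":0,"ty":0,"tz":0,"ax":0,"ay":0,"az":0,"jaw":0}]'; python3 go.py 656 -100 58
```

```text
t: 7.3
tool_pos: [654.6, -94.9, 94.3]
eef_rot: [-2.632, 1.715, 0.009]
contact_force: [-0.7, -0.3, -0.5]
width: 7.2
t 7.3 pos [654.6 -94.9  94.3] jawang -66.15 toolz [-0.0048  0.0032 -1.    ] w 7.2 F [-0.7 -0.3 -0.5] q [-0.2   0.52  1.12  0.    1.51  0.95]
need txyz norm [0.009  0.0011 0.0605]
level ax ay az [ 0.002   0.0031 -0.    ] az per deg jaw -0.0111
```

```bash
python3 -m inch '[{"tx":0.009,"ty":0.001,"tz":0.0,"ax":0.002,"ay":0.003,"az":0,"jaw":0},{"tx":0,"ty":0,"tz":0.015,"ax":0,"ay":0,"az":0,"jaw":0},{"tx":0,"ty":0,"tz":0.015,"ax":0,"ay":0,"az":0,"jaw":0},{"tx":0,"ty":0,"tz":0.01,"ax":0,"ay":0,"az":0,"jaw":0},{"tx":0,"ty":0,"tz":0,"ax":0,"ay":0,"az":0,"jaw":0},{"tx":0,"ty":0,"tz":0,"ax":0,"ay":0,"az":0,"jaw":0}]'; python3 go.py 656 -100 58;python3 shot.py a4 655 -100 30
```

```text
t: 7.9
tool_pos: [657.3, -100.4, 71.0]
eef_rot: [-2.631, 1.713, -0.006]
contact_force: [0.2, -0.2, -0.8]
width: 7.4
t 7.9 pos [ 657.3 -100.4   71. ] jawang -66.14 toolz [ 4.1e-03 -9.0e-04 -1.0e+00] w 7.4 F [ 0.2 -0.2 -0.8] q [-0.21  0.54  1.14 -0.    1.46  0.95]
need txyz norm [-0.0016  0.0018  0.0217]
level ax ay az [-0.0022 -0.0016  0.    ] az per deg jaw -0.0111
scene origin 260 236 zoom 4.0
top origin 302 92 zoom 4.0
```

View pics/a4.png

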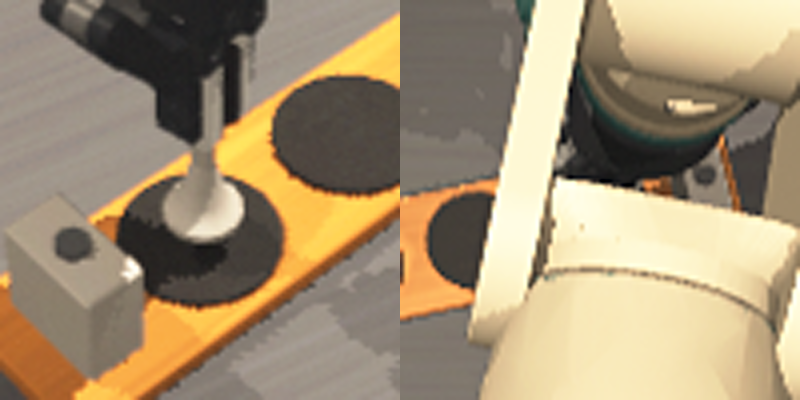

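```bash
python3 -m inch '[{"tx":-0.0016,"ty":0.0018,"tz":0.006,"ax":-0.002,"ay":-0.0016,"az":0,"jaw":0},{"tx":0,"ty":0,"tz":0.006,"ax":0,"ay":0,"az":0,"jaw":0},{"tx":0,"ty":0,"tz":0.005,"ax":0,"ay":0,"az":0,"jaw":0},{"tx":0,"ty":0,"tz":0,"ax":0,"ay":0,"az":0,"jaw":0},{"tx":0,"ty":0,"tz":0,"ax":0,"ay":0,"az":0,"jaw":0}]'; python3 go.py 656 -100 58;python3 shot.py a5 655 -100 30
```

```text
t: 8.5
tool_pos: [656.1, -99.9, 60.6]
eef_rot: [-2.632, 1.714, -0.001]
contact_force: [-0.7, 0.1, 0.3]
width: 7.4
t 8.5 pos [656.1 -99.9  60.6] jawang -66.13 toolz [ 9.e-04 -0.e+00 -1.e+00] w 7.4 F [-0.7  0.1  0.3] q [-0.21  0.55  1.15  0.    1.45  0.95]
need txyz norm [0.     0.0003 0.0044]
level ax ay az [-0.0005 -0.0002  0.    ] az per deg jaw -0.0111
scene origin 260 236 zoom 4.0
top origin 302 92 zoom 4.0
```

View pics/a5.png

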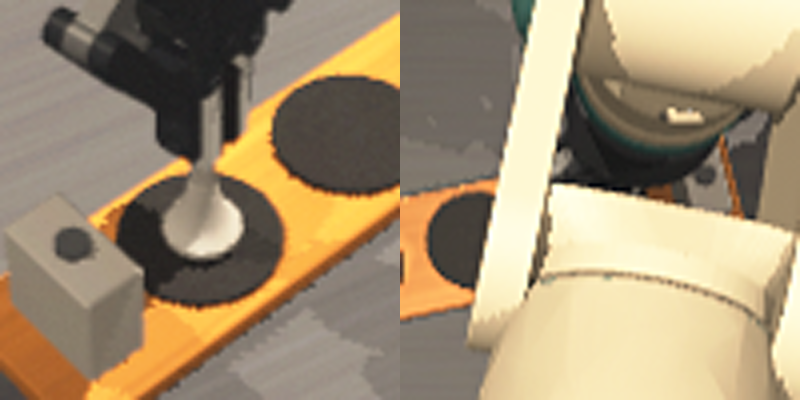

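```bash
python3 -m inch '[{"tx":0,"ty":0,"tz":0.004,"ax":0,"ay":0,"az":0,"jaw":0},{"tx":0,"ty":0,"tz":0.001,"ax":0,"ay":0,"az":0,"jaw":0},{"tx":0,"ty":0,"tz":0,"ax":0,"ay":0,"az":0,"jaw":0}]'
```

```text
t: 8.9
tool_pos: [656.3, -100.0, 57.8]
eef_rot: [-2.632, 1.714, -0.002]
contact_force: [-0.2, 0.7, -0.9]
width: 7.2
```

```bash
python3 -m inch '[{"tx":0,"ty":0,"tz":0.002,"ax":0,"ay":0,"az":0,"jaw":0},{"tx":0,"ty":0,"tz":0,"ax":0,"ay":0,"az":0,"jaw":0}]'; python3 go.py 656 -100 58
```

```text
t: 9.1
tool_pos: [656.7, -100.0, 58.0]
eef_rot: [-2.632, 1.713, -0.004]
contact_force: [0.8, 0.1, -0.8]
width: 7.3
t 9.1 pos [ 656.7 -100.    58. ] jawang -66.13 toolz [ 2.9e-03 -3.0e-04 -1.0e+00] w 7.3 F [ 0.8  0.1 -0.8] q [-0.21  0.55  1.15  0.    1.44  0.95]
need txyz norm [-0.0005  0.0011  0.    ]
level ax ay az [-0.0016 -0.0009 -0.    ] az per deg jaw -0.0111
```

```bash
python3 -m inch '[{"tx":0,"ty":0,"tz":0.003,"ax":-0.0016,"ay":-0.0009,"az":0,"jaw":0},{"tx":0,"ty":0,"tz":0.002,"ax":0,"ay":0,"az":0,"jaw":0}]'; python3 go.py 656 -100 58
```

```text
t: 9.3
tool_pos: [657.4, -100.0, 57.7]
eef_rot: [-2.632, 1.713, -0.003]
contact_force: [-4.7, 1.5, 5.8]
width: 7.1
t 9.3 pos [ 657.4 -100.    57.7] jawang -66.12 toolz [ 2.1e-03 -3.0e-04 -1.0e+00] w 7.1 F [-4.7  1.5  5.8] q [-0.21  0.55  1.15  0.    1.44  0.95]
need txyz norm [-0.001   0.0021 -0.0005]
level ax ay az [-0.0011 -0.0007  0.    ] az per deg jaw -0.0111
```

Contact: 5.8 N vertical at the expected height. I'll release.

```bash
python3 -m inch '[{"tx":0,"ty":0,"tz":-0.001,"ax":0,"ay":0,"az":0,"jaw":0.05},{"tx":0,"ty":0,"tz":0,"ax":0,"ay":0,"az":0,"jaw":0.15},{"tx":0,"ty":0,"tz":0,"ax":0,"ay":0,"az":0,"jaw":0.25},{"tx":0,"ty":0,"tz":0,"ax":0,"ay":0,"az":0,"jaw":0.35},{"tx":0,"ty":0,"tz":0,"ax":0,"ay":0,"az":0,"jaw":0.4},{"tx":0,"ty":0,"tz":0,"ax":0,"ay":0,"az":0,"jaw":0.4}]'; python3 go.py 656 -100 170;python3 shot.py a6 655 -100 30
```

```text
t: 9.9
tool_pos: [657.5, -100.1, 57.7]
eef_rot: [-2.632, 1.714, -0.003]
contact_force: [0.4, -0.8, -0.3]
width: 33.9
t 9.9 pos [ 657.5 -100.1   57.7] jawang -66.13 toolz [ 2.e-03 -3.e-04 -1.e+00] w 33.9 F [ 0.4 -0.8 -0.3] q [-0.21  0.55  1.15  0.    1.44  0.95]
need txyz norm [-0.0009  0.0019 -0.1872]
level ax ay az [-0.0011 -0.0007  0.    ] az per deg jaw -0.0111
scene origin 260 236 zoom 4.0
top origin 302 92 zoom 4.0
```

View pics/a6.png

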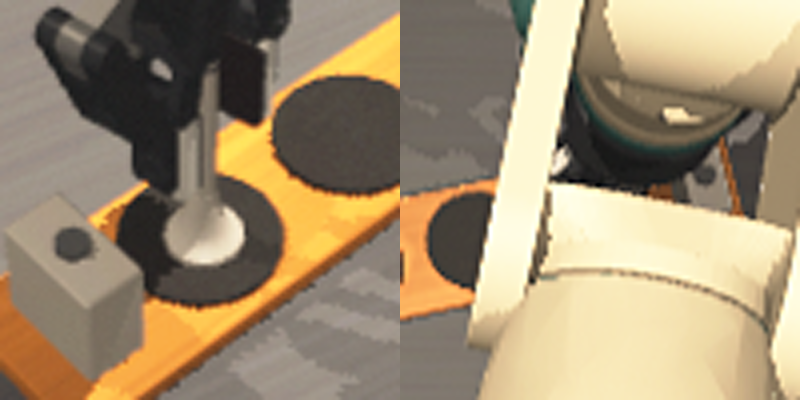

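```bash
python3 -m inch '[{"tx":0,"ty":0,"tz":-0.02,"ax":0,"ay":0,"az":0,"jaw":0.4},{"tx":0,"ty":0,"tz":-0.03,"ax":0,"ay":0,"az":0,"jaw":0.4},{"tx":0,"ty":0,"tz":-0.04,"ax":0,"ay":0,"az":0,"jaw":0.4},{"tx":0,"ty":0,"tz":-0.05,"ax":0,"ay":0,"az":0,"jaw":0.4},{"tx":0,"ty":0,"tz":-0.04,"ax":0,"ay":0,"az":0,"jaw":0.4},{"tx":0,"ty":0,"tz":-0.02,"ax":0,"ay":0,"az":0,"jaw":0.4},{"tx":0,"ty":0,"tz":0,"ax":0,"ay":0,"az":0,"jaw":0.4}]'; python3 go.py 431.5 20 170;python3 shot.py a7 655 -100 50
```

```text
t: 10.7
tool_pos: [657.1, -100.0, 186.5]
eef_rot: [-2.632, 1.713, -0.005]
contact_force: [-0.1, 0.0, -0.9]
width: 34.3
t 10.7 pos [ 657.1 -100.   186.5] jawang -66.13 toolz [ 3.6e-03 -7.0e-04 -1.0e+00] w 34.3 F [-0.1  0.  -0.9] q [-0.21  0.46  1.    0.    1.67  0.95]
need txyz norm [-0.3351  0.2629  0.0261]
level ax ay az [-0.0019 -0.0013 -0.    ] az per deg jaw -0.0111
scene origin 260 226 zoom 4.0
top origin 304 90 zoom 4.0
```

View pics/a7.png

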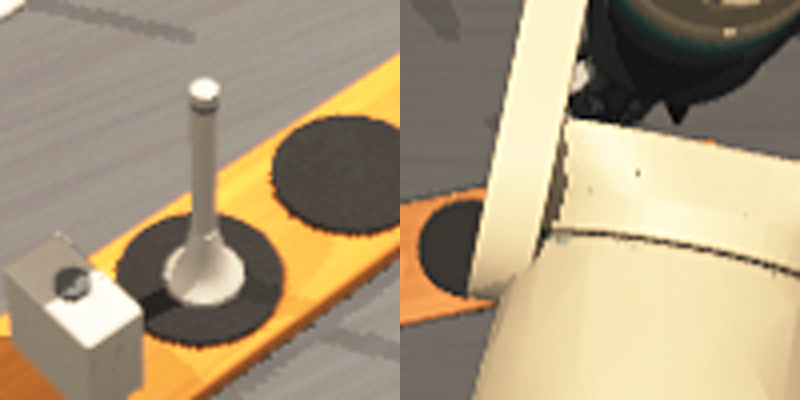

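valve_1 stands upright and centred on pad_d. Now valve_2.

```bash
python3 -m inch '[{"tx":-0.03,"ty":0.023,"tz":0,"ax":0,"ay":0,"az":0,"jaw":0.45},{"tx":-0.045,"ty":0.035,"tz":0,"ax":0,"ay":0,"az":0,"jaw":0.45},{"tx":-0.045,"ty":0.035,"tz":0,"ax":0,"ay":0,"az":0,"jaw":0.45},{"tx":-0.045,"ty":0.035,"tz":0,"ax":0,"ay":0,"az":0,"jaw":0.45},{"tx":-0.045,"ty":0.035,"tz":0,"ax":0,"ay":0,"az":0,"jaw":0.45},{"tx":-0.045,"ty":0.035,"tz":0,"ax":0,"ay":0,"az":0,"jaw":0.45},{"tx":-0.04,"ty":0.035,"tz":0,"ax":0,"ay":0,"az":0,"jaw":0.45},{"tx":-0.025,"ty":0.02,"tz":0,"ax":0,"ay":0,"az":0,"jaw":0.45},{"tx":0,"ty":0,"tz":0,"ax":0,"ay":0,"az":0,"jaw":0.45}]'; python3 go.py 431.5 20 125
```

```text
t: 11.7
tool_pos: [424.3, 18.6, 166.3]
eef_rot: [2.621, -1.708, -0.043]
contact_force: [0.1, -0.3, -0.0]
width: 38.4
t 11.7 pos [424.3  18.6 166.3] jawang -66.2 toolz [-0.0301  0.0039 -0.9995] w 38.4 F [ 0.1 -0.3 -0. ] q [-0.04 -0.18  1.76  0.    1.6   1.11]
need txyz norm [ 0.0039 -0.0137  0.0684]
level ax ay az [ 0.0165  0.01   -0.    ] az per deg jaw -0.0111
```

```bash
python3 -m inch '[{"tx":0.004,"ty":-0.011,"tz":0.02,"ax":0.0165,"ay":0.01,"az":0,"jaw":0.45},{"tx":0,"ty":0,"tz":0.02,"ax":0,"ay":0,"az":0,"jaw":0.45},{"tx":0,"ty":0,"tz":0.015,"ax":0,"ay":0,"az":0,"jaw":0.45},{"tx":0,"ty":0,"tz":0,"ax":0,"ay":0,"az":0,"jaw":0.45},{"tx":0,"ty":0,"tz":0,"ax":0,"ay":0,"az":0,"jaw":0.45}]'; python3 go.py 431.5 20 45; python3 - <<'E'
from tips import *
t=capture('top');s=capture('scene')
a=refine(s,306.5,145.7,3);b=refine(t,300.6,239.7,2);print(a,b,tri(s,a,t,b))
E
```

```text
t: 12.2
tool_pos: [430.8, 18.1, 127.7]
eef_rot: [2.628, -1.714, -0.009]
contact_force: [0.2, -0.3, 0.1]
width: 38.3
t 12.2 pos [430.8  18.1 127.7] jawang -66.22 toolz [-6.8e-03 -2.0e-04 -1.0e+00] w 38.3 F [ 0.2 -0.3  0.1] q [-0.04 -0.15  1.81 -0.    1.49  1.11]
need txyz norm [-0.002  -0.0033  0.1378]
level ax ay az [ 0.004   0.0016 -0.    ] az per deg jaw -0.0111
(np.float64(305.8322467402207), np.float64(145.16750250752256)) (np.float64(301.0), np.float64(240.0)) (array([430.93573431,  18.50379275, 102.21274971]), np.float64(1.4200077054980242))
```

```bash
python3 -m inch '[{"tx":-0.002,"ty":-0.0025,"tz":0.0,"ax":0.004,"ay":0.0016,"az":0,"jaw":0.45},{"tx":0,"ty":0,"tz":0,"ax":0,"ay":0,"az":0,"jaw":0.45},{"tx":0,"ty":0,"tz":0.02,"ax":0,"ay":0,"az":0,"jaw":0.45},{"tx":0,"ty":0,"tz":0.02,"ax":0,"ay":0,"az":0,"jaw":0.45},{"tx":0,"ty":0,"tz":0,"ax":0,"ay":0,"az":0,"jaw":0.45},{"tx":0,"ty":0,"tz":0,"ax":0,"ay":0,"az":0,"jaw":0.45}]'; python3 go.py 431.5 20 45;python3 shot.py b1 431 20 60
```

```text
t: 12.9
tool_pos: [432.3, 20.0, 102.7]
eef_rot: [-2.63, 1.715, -0.004]
contact_force: [-0.7, -0.1, 0.6]
width: 38.4
t 12.9 pos [432.3  20.  102.7] jawang -66.22 toolz [ 0.0029  0.     -1.    ] w 38.4 F [-0.7 -0.1  0.6] q [-0.04 -0.13  1.84  0.    1.43  1.12]
need txyz norm [-0.0007  0.0015  0.0962]
level ax ay az [-0.0017 -0.0007 -0.    ] az per deg jaw -0.0111
scene origin 257 115 zoom 4.0
top origin 250 190 zoom 4.0
```

View pics/b1.png

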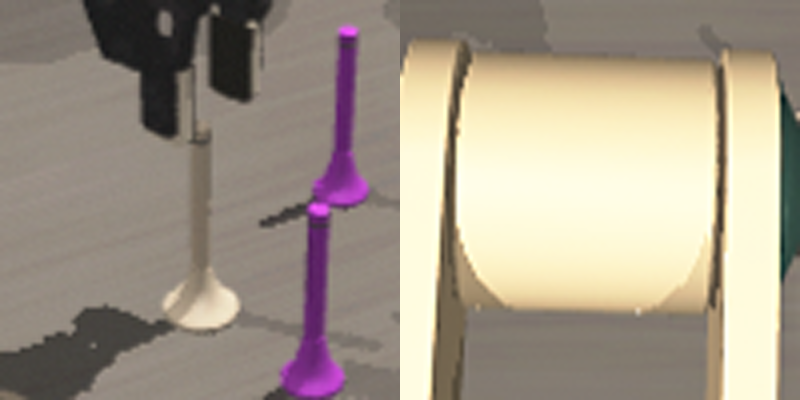

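The fingers straddle valve_2's stem (crop (200,130)). I'll descend and close.

```bash
python3 -m inch '[{"tx":-0.0007,"ty":0.0015,"tz":0.015,"ax":-0.0017,"ay":-0.0007,"az":0,"jaw":0.45},{"tx":0,"ty":0,"tz":0.02,"ax":0,"ay":0,"az":0,"jaw":0.45},{"tx":0,"ty":0,"tz":0.02,"ax":0,"ay":0,"az":0,"jaw":0.45},{"tx":0,"ty":0,"tz":0.02,"ax":0,"ay":0,"az":0,"jaw":0.45},{"tx":0,"ty":0,"tz":0.012,"ax":0,"ay":0,"az":0,"jaw":0.45},{"tx":0,"ty":0,"tz":0,"ax":0,"ay":0,"az":0,"jaw":0.45},{"tx":0,"ty":0,"tz":0,"ax":0,"ay":0,"az":0,"jaw":0.3},{"tx":0,"ty":0,"tz":0,"ax":0,"ay":0,"az":0,"jaw":0.2},{"tx":0,"ty":0,"tz":0,"ax":0,"ay":0,"az":0,"jaw":0.15}]'; python3 go.py 431.5 20 45
```

```text
t: 13.9
tool_pos: [431.3, 20.0, 46.1]
eef_rot: [2.631, -1.716, -0.0]
contact_force: [0.8, 0.2, 0.1]
width: 12.8
t 13.9 pos [431.3  20.   46.1] jawang -66.22 toolz [-1.e-04 -1.e-04 -1.e+00] w 12.8 F [0.8 0.2 0.1] q [-0.04 -0.06  1.89 -0.    1.31  1.12]
need txyz norm [ 0.0001 -0.0003  0.0018]
level ax ay az [ 0.0001 -0.      0.    ] az per deg jaw -0.0111
```

```bash
python3 -m inch '[{"tx":0,"ty":0,"tz":0,"ax":0,"ay":0,"az":0,"jaw":0.1},{"tx":0,"ty":0,"tz":0,"ax":0,"ay":0,"az":0,"jaw":0},{"tx":0,"ty":0,"tz":0,"ax":0,"ay":0,"az":0,"jaw":0},{"tx":0,"ty":0,"tz":0,"ax":0,"ay":0,"az":0,"jaw":0},{"tx":0,"ty":0,"tz":0,"ax":0,"ay":0,"az":0,"jaw":0}]'; python3 go.py 431.5 20 45
```

```text
t: 14.4
tool_pos: [431.9, 20.0, 46.9]
eef_rot: [-2.631, 1.716, -0.002]
contact_force: [0.5, -0.7, -0.8]
width: 7.2
t 14.4 pos [431.9  20.   46.9] jawang -66.22 toolz [ 1.7e-03 -1.0e-04 -1.0e+00] w 7.2 F [ 0.5 -0.7 -0.8] q [-0.04 -0.06  1.89 -0.    1.31  1.12]
need txyz norm [-0.0003  0.0006  0.0032]
level ax ay az [-0.0009 -0.0005 -0.    ] az per deg jaw -0.0111
```

```bash
python3 -m inch '[{"tx":0,"ty":0,"tz":-0.02,"ax":0,"ay":0,"az":0,"jaw":0},{"tx":0,"ty":0,"tz":-0.04,"ax":0,"ay":0,"az":0,"jaw":0},{"tx":0,"ty":0,"tz":-0.05,"ax":0,"ay":0,"az":0,"jaw":0},{"tx":0,"ty":0,"tz":-0.05,"ax":0,"ay":0,"az":0,"jaw":0},{"tx":0,"ty":0,"tz":-0.04,"ax":0,"ay":0,"az":0,"jaw":0},{"tx":0,"ty":0,"tz":-0.02,"ax":0,"ay":0,"az":0,"jaw":0},{"tx":0,"ty":0,"tz":0,"ax":0,"ay":0,"az":0,"jaw":0}]'; python3 go.py 639 -27.4 180;python3 shot.py b2 431 20 120 80
```

```text
t: 15.1
tool_pos: [430.9, 20.0, 187.9]
eef_rot: [-2.631, 1.715, -0.003]
contact_force: [0.3, -0.0, -1.9]
width: 7.0
t 15.1 pos [430.9  20.  187.9] jawang -66.22 toolz [ 2.4e-03 -2.0e-04 -1.0e+00] w 7.0 F [ 0.3 -0.  -1.9] q [-0.04 -0.2   1.73 -0.    1.61  1.12]
need txyz norm [ 0.2121 -0.2855  0.0141]
level ax ay az [-0.0013 -0.0007  0.    ] az per deg jaw -0.0111
scene origin 226 55 zoom 2.5
top origin 220 159 zoom 2.5
```

View pics/b2.png

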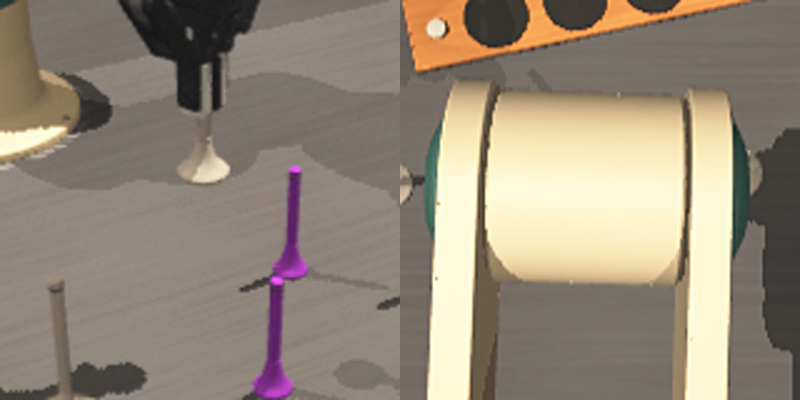

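```bash
python3 -m inch '[{"tx":0.015,"ty":-0.02,"tz":0,"ax":0,"ay":0,"az":0,"jaw":0},{"tx":0.025,"ty":-0.034,"tz":-0.003,"ax":0,"ay":0,"az":0,"jaw":0},{"tx":0.03,"ty":-0.04,"tz":-0.003,"ax":0,"ay":0,"az":0,"jaw":0},{"tx":0.03,"ty":-0.04,"tz":-0.003,"ax":0,"ay":0,"az":0,"jaw":0},{"tx":0.03,"ty":-0.04,"tz":-0.003,"ax":0,"ay":0,"az":0,"jaw":0},{"tx":0.03,"ty":-0.04,"tz":-0.003,"ax":0,"ay":0,"az":0,"jaw":0},{"tx":0.025,"ty":-0.034,"tz":-0.003,"ax":0,"ay":0,"az":0,"jaw":0},{"tx":0.015,"ty":-0.02,"tz":0,"ax":0,"ay":0,"az":0,"jaw":0},{"tx":0.01,"ty":-0.012,"tz":0,"ax":0,"ay":0,"az":0,"jaw":0},{"tx":0,"ty":0,"tz":0,"ax":0,"ay":0,"az":0,"jaw":0}]'; python3 go.py 639 -27.4 110
```

```text
t: 16.2
tool_pos: [635.3, -28.8, 171.1]
eef_rot: [2.618, -1.706, -0.049]
contact_force: [0.1, -0.3, -0.5]
width: 8.0
t 16.2 pos [635.3 -28.8 171.1] jawang -66.21 toolz [-0.0351  0.003  -0.9994] w 8.0 F [ 0.1 -0.3 -0.5] q [-0.1   0.42  1.1  -0.    1.66  1.05]
need txyz norm [ 0.0021 -0.0098  0.1015]
level ax ay az [0.0197 0.0108 0.    ] az per deg jaw -0.0111
```

```bash
python3 -m inch '[{"tx":0.002,"ty":-0.005,"tz":0.02,"ax":0.01,"ay":0.0055,"az":0,"jaw":0},{"tx":0,"ty":-0.003,"tz":0.03,"ax":0.01,"ay":0.005,"az":0,"jaw":0},{"tx":0,"ty":0,"tz":0.03,"ax":0,"ay":0,"az":0,"jaw":0},{"tx":0,"ty":0,"tz":0.015,"ax":0,"ay":0,"az":0,"jaw":0},{"tx":0,"ty":0,"tz":0,"ax":0,"ay":0,"az":0,"jaw":0},{"tx":0,"ty":0,"tz":0,"ax":0,"ay":0,"az":0,"jaw":0}]'; python3 go.py 639 -27.4 75
```

```text
t: 16.8
tool_pos: [634.8, -26.9, 105.2]
eef_rot: [2.629, -1.713, -0.015]
contact_force: [-0.6, 0.6, -0.4]
width: 7.8
t 16.8 pos [634.8 -26.9 105.2] jawang -66.18 toolz [-0.0102  0.0019 -0.9999] w 7.8 F [-0.6  0.6 -0.4] q [-0.1   0.44  1.2   0.    1.51  1.05]
need txyz norm [ 0.0039 -0.0065  0.0503]
level ax ay az [0.0054 0.0037 0.    ] az per deg jaw -0.0111
```

```bash
python3 -m inch '[{"tx":0.003,"ty":-0.006,"tz":0,"ax":0.0054,"ay":0.0037,"az":0,"jaw":0},{"tx":0,"ty":0,"tz":0.015,"ax":0,"ay":0,"az":0,"jaw":0},{"tx":0,"ty":0,"tz":0.02,"ax":0,"ay":0,"az":0,"jaw":0},{"tx":0,"ty":0,"tz":0.01,"ax":0,"ay":0,"az":0,"jaw":0},{"tx":0,"ty":0,"tz":0,"ax":0,"ay":0,"az":0,"jaw":0},{"tx":0,"ty":0,"tz":0,"ax":0,"ay":0,"az":0,"jaw":0}]'; python3 go.py 639 -27.4 60;python3 shot.py b3 639 -27 30
```

```text
t: 17.4
tool_pos: [640.1, -27.1, 78.0]
eef_rot: [-2.631, 1.714, -0.006]
contact_force: [-0.1, 0.1, 0.2]
width: 7.4
t 17.4 pos [640.1 -27.1  78. ] jawang -66.18 toolz [ 4.e-03 -4.e-04 -1.e+00] w 7.4 F [-0.1  0.1  0.2] q [-0.1   0.46  1.22 -0.    1.45  1.06]
need txyz norm [-0.0004  0.002   0.0299]
level ax ay az [-0.0022 -0.0013 -0.    ] az per deg jaw -0.0111
scene origin 298 210 zoom 4.0
top origin 271 99 zoom 4.0
```

View pics/b3.png

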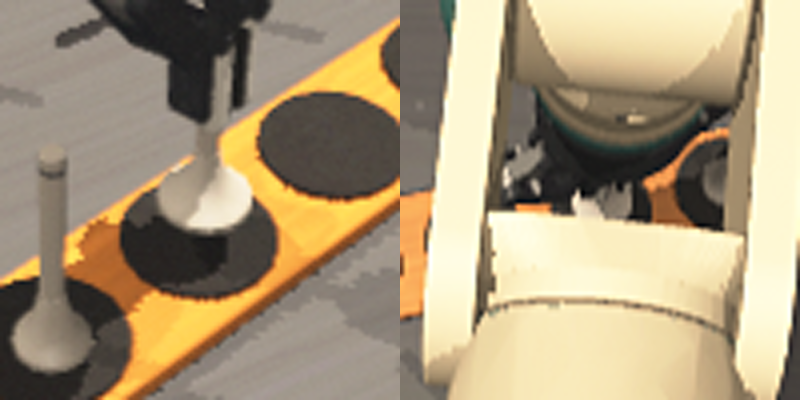

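Upright over pad_c. I'll lower it to contact.

```bash
python3 -m inch '[{"tx":-0.0004,"ty":0.0015,"tz":0.01,"ax":-0.002,"ay":-0.0013,"az":0,"jaw":0},{"tx":0,"ty":0,"tz":0.01,"ax":0,"ay":0,"az":0,"jaw":0},{"tx":0,"ty":0,"tz":0.006,"ax":0,"ay":0,"az":0,"jaw":0},{"tx":0,"ty":0,"tz":0,"ax":0,"ay":0,"az":0,"jaw":0},{"tx":0,"ty":0,"tz":0,"ax":0,"ay":0,"az":0,"jaw":0}]'; python3 go.py 639 -27.4 59.5
```

```text
t: 18.0
tool_pos: [639.5, -27.3, 61.8]
eef_rot: [-2.631, 1.715, -0.002]
contact_force: [0.2, -0.1, -1.0]
width: 7.1
t 18.0 pos [639.5 -27.3  61.8] jawang -66.18 toolz [ 1.2e-03  1.0e-04 -1.0e+00] w 7.1 F [ 0.2 -0.1 -1. ] q [-0.1   0.48  1.24  0.    1.42  1.05]
need txyz norm [-0.0002  0.0008  0.0038]
level ax ay az [-0.0007 -0.0003  0.    ] az per deg jaw -0.0111
```

```bash
python3 -m inch '[{"tx":0,"ty":0.0005,"tz":0.003,"ax":0,"ay":0,"az":0,"jaw":0},{"tx":0,"ty":0,"tz":0.003,"ax":0,"ay":0,"az":0,"jaw":0},{"tx":0,"ty":0,"tz":0.003,"ax":0,"ay":0,"az":0,"jaw":0}]'; python3 go.py 639 -27.4 59.5
```

```text
t: 18.3
tool_pos: [639.9, -27.5, 59.1]
eef_rot: [-2.631, 1.714, -0.005]
contact_force: [-7.2, 0.2, 14.0]
width: 7.6
t 18.3 pos [639.9 -27.5  59.1] jawang -66.18 toolz [ 3.5e-03 -1.0e-04 -1.0e+00] w 7.6 F [-7.2  0.2 14. ] q [-0.1   0.48  1.24  0.    1.42  1.05]
need txyz norm [-0.0008  0.0013 -0.0007]
level ax ay az [-0.002  -0.0009  0.    ] az per deg jaw -0.0111
```

```bash
python3 -m inch '[{"tx":0,"ty":0,"tz":-0.001,"ax":0,"ay":0,"az":0,"jaw":0},{"tx":0,"ty":0,"tz":0,"ax":0,"ay":0,"az":0,"jaw":0.05},{"tx":0,"ty":0,"tz":0,"ax":0,"ay":0,"az":0,"jaw":0.15},{"tx":0,"ty":0,"tz":0,"ax":0,"ay":0,"az":0,"jaw":0.25},{"tx":0,"ty":0,"tz":0,"ax":0,"ay":0,"az":0,"jaw":0.35},{"tx":0,"ty":0,"tz":0,"ax":0,"ay":0,"az":0,"jaw":0.4},{"tx":0,"ty":0,"tz":0,"ax":0,"ay":0,"az":0,"jaw":0.4}]'; python3 go.py 639 -27.4 180;python3 shot.py b4 639 -27 30
```

```text
t: 19.0
tool_pos: [640.3, -27.5, 60.1]
eef_rot: [-2.63, 1.714, -0.006]
contact_force: [-0.6, -0.4, 0.8]
width: 33.9
t 19.0 pos [640.3 -27.5  60.1] jawang -66.18 toolz [ 4.8e-03 -2.0e-04 -1.0e+00] w 33.9 F [-0.6 -0.4  0.8] q [-0.1   0.48  1.24  0.    1.42  1.05]
need txyz norm [-0.0006  0.001  -0.1998]
level ax ay az [-0.0027 -0.0013 -0.    ] az per deg jaw -0.0111
scene origin 298 210 zoom 4.0
top origin 271 99 zoom 4.0
```

View pics/b4.png

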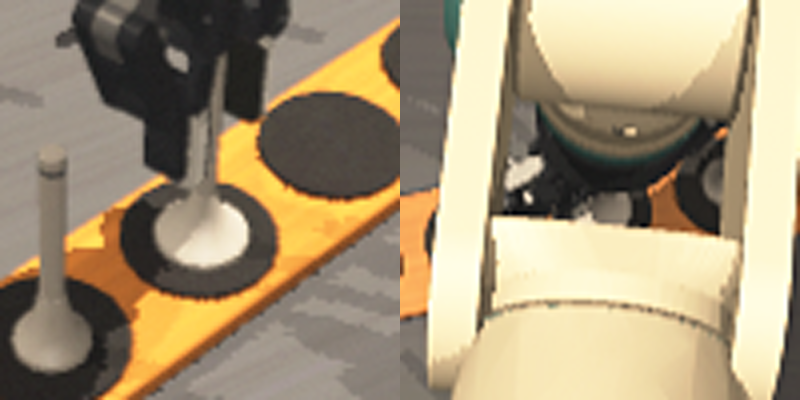

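valve_2 is released and upright on pad_c. I'll retreat upward.

```bash
python3 -m inch '[{"tx":0,"ty":0,"tz":-0.02,"ax":0,"ay":0,"az":0,"jaw":0.4},{"tx":0,"ty":0,"tz":-0.03,"ax":0,"ay":0,"az":0,"jaw":0.4},{"tx":0,"ty":0,"tz":-0.04,"ax":0,"ay":0,"az":0,"jaw":0.4},{"tx":0,"ty":0,"tz":-0.05,"ax":0,"ay":0,"az":0,"jaw":0.4},{"tx":0,"ty":0,"tz":-0.04,"ax":0,"ay":0,"az":0,"jaw":0.4},{"tx":0,"ty":0,"tz":-0.02,"ax":0,"ay":0,"az":0,"jaw":0.4},{"tx":0,"ty":0,"tz":0,"ax":0,"ay":0,"az":0,"jaw":0.45}]'; python3 go.py 452 216.3 185;python3 shot.py b5 639 -27 50
```

```text
t: 19.8
tool_pos: [639.5, -27.5, 189.0]
eef_rot: [-2.629, 1.713, -0.009]
contact_force: [0.1, -0.1, -0.6]
width: 38.7
t 19.8 pos [639.5 -27.5 189. ] jawang -66.18 toolz [ 6.4e-03 -4.0e-04 -1.0e+00] w 38.7 F [ 0.1 -0.1 -0.6] q [-0.1   0.39  1.1   0.    1.65  1.05]
need txyz norm [-0.498   0.1218  0.0045]
level ax ay az [-0.0036 -0.0019 -0.    ] az per deg jaw -0.0111
scene origin 298 201 zoom 4.0
top origin 271 97 zoom 4.0
```

View pics/b5.png

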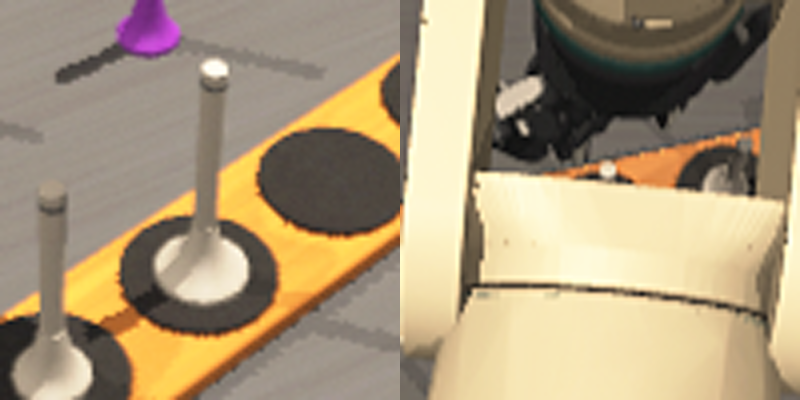

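```bash
python3 -m inch '[{"tx":-0.03,"ty":0.007,"tz":0,"ax":0,"ay":0,"az":0,"jaw":0.45},{"tx":-0.055,"ty":0.014,"tz":0,"ax":0,"ay":0,"az":0,"jaw":0.45},{"tx":-0.06,"ty":0.015,"tz":0,"ax":0,"ay":0,"az":0,"jaw":0.45},{"tx":-0.06,"ty":0.015,"tz":0,"ax":0,"ay":0,"az":0,"jaw":0.45},{"tx":-0.06,"ty":0.015,"tz":0,"ax":0,"ay":0,"az":0,"jaw":0.45},{"tx":-0.06,"ty":0.015,"tz":0,"ax":0,"ay":0,"az":0,"jaw":0.45},{"tx":-0.06,"ty":0.015,"tz":0,"ax":0,"ay":0,"az":0,"jaw":0.45},{"tx":-0.055,"ty":0.014,"tz":0,"ax":0,"ay":0,"az":0,"jaw":0.45},{"tx":-0.035,"ty":0.008,"tz":0,"ax":0,"ay":0,"az":0,"jaw":0.45},{"tx":0,"ty":0,"tz":0,"ax":0,"ay":0,"az":0,"jaw":0.45}]'; python3 go.py 452 216.3 135
```

```text
t: 20.9
tool_pos: [444.3, 210.8, 166.6]
eef_rot: [2.613, -1.708, -0.035]
contact_force: [-0.5, -0.8, -0.2]
width: 38.8
t 20.9 pos [444.3 210.8 166.6] jawang -66.34 toolz [-0.0298 -0.0046 -0.9995] w 38.8 F [-0.5 -0.8 -0.2] q [0.36 0.01 1.57 0.01 1.59 1.52]
need txyz norm [-0.0029 -0.0169  0.0522]
level ax ay az [ 0.0186  0.0049 -0.    ] az per deg jaw -0.0111
```

```bash
python3 -m inch '[{"tx":-0.0029,"ty":-0.014,"tz":0.01,"ax":0.0186,"ay":0.0049,"az":0,"jaw":0.45},{"tx":0,"ty":0,"tz":0.015,"ax":0,"ay":0,"az":0,"jaw":0.45},{"tx":0,"ty":0,"tz":0.01,"ax":0,"ay":0,"az":0,"jaw":0.45},{"tx":0,"ty":0,"tz":0,"ax":0,"ay":0,"az":0,"jaw":0.45},{"tx":0,"ty":0,"tz":0,"ax":0,"ay":0,"az":0,"jaw":0.45}]'; python3 go.py 452 216.3 110
```

```text
t: 21.4
tool_pos: [450.1, 213.1, 139.2]
eef_rot: [2.622, -1.716, -0.007]
contact_force: [0.1, 0.3, -0.4]
width: 38.5
t 21.4 pos [450.1 213.1 139.2] jawang -66.39 toolz [-0.0081 -0.0043 -1.    ] w 38.5 F [ 0.1  0.3 -0.4] q [ 0.37  0.03  1.61 -0.    1.51  1.53]
need txyz norm [-0.0037 -0.0056  0.0487]
level ax ay az [ 0.0058 -0.0004  0.    ] az per deg jaw -0.0111
```

```bash
python3 -m inch '[{"tx":-0.0037,"ty":-0.005,"tz":0,"ax":0.0058,"ay":0,"az":0,"jaw":0.45},{"tx":0,"ty":0,"tz":0,"ax":0,"ay":0,"az":0,"jaw":0.45},{"tx":0,"ty":0,"tz":0.02,"ax":0,"ay":0,"az":0,"jaw":0.45},{"tx":0,"ty":0,"tz":0.02,"ax":0,"ay":0,"az":0,"jaw":0.45},{"tx":0,"ty":0,"tz":0,"ax":0,"ay":0,"az":0,"jaw":0.45},{"tx":0,"ty":0,"tz":0,"ax":0,"ay":0,"az":0,"jaw":0.45}]'; python3 go.py 452 216.3 55;python3 shot.py c1 452 216 60
```

```text
t: 22.0
tool_pos: [452.4, 215.9, 113.2]
eef_rot: [-2.628, 1.721, -0.001]
contact_force: [0.4, -0.4, 0.2]
width: 38.1
t 22.0 pos [452.4 215.9 113.2] jawang -66.45 toolz [ 8.e-04 -4.e-04 -1.e+00] w 38.1 F [ 0.4 -0.4  0.2] q [ 0.37  0.06  1.63 -0.    1.45  1.53]
need txyz norm [-0.0009  0.0005  0.097 ]
level ax ay az [-0.0004 -0.0004  0.    ] az per deg jaw -0.0111
scene origin 352 92 zoom 4.0
top origin 159 181 zoom 4.0
```

View pics/c1.png

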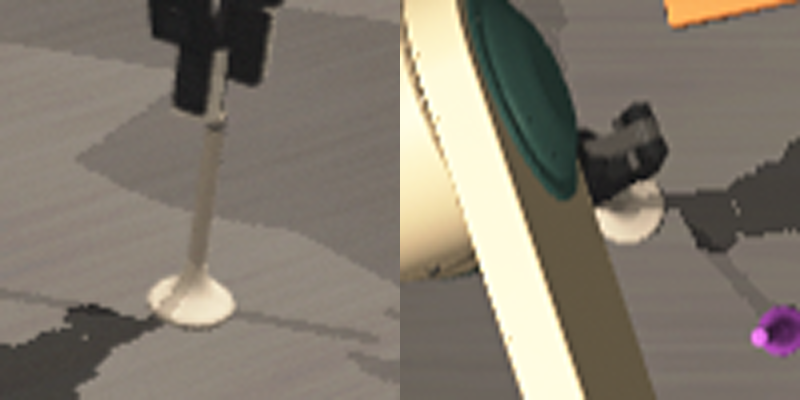

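```bash
python3 -m inch '[{"tx":-0.0009,"ty":0.0005,"tz":0.015,"ax":0,"ay":0,"az":0,"jaw":0.45},{"tx":0,"ty":0,"tz":0.02,"ax":0,"ay":0,"az":0,"jaw":0.45},{"tx":0,"ty":0,"tz":0.02,"ax":0,"ay":0,"az":0,"jaw":0.45},{"tx":0,"ty":0,"tz":0.02,"ax":0,"ay":0,"az":0,"jaw":0.45},{"tx":0,"ty":0,"tz":0.012,"ax":0,"ay":0,"az":0,"jaw":0.45},{"tx":0,"ty":0,"tz":0,"ax":0,"ay":0,"az":0,"jaw":0.45},{"tx":0,"ty":0,"tz":0,"ax":0,"ay":0,"az":0,"jaw":0.3},{"tx":0,"ty":0,"tz":0,"ax":0,"ay":0,"az":0,"jaw":0.2},{"tx":0,"ty":0,"tz":0,"ax":0,"ay":0,"az":0,"jaw":0.15}]'; python3 -m inch '[{"tx":0,"ty":0,"tz":0,"ax":0,"ay":0,"az":0,"jaw":0.1},{"tx":0,"ty":0,"tz":0,"ax":0,"ay":0,"az":0,"jaw":0},{"tx":0,"ty":0,"tz":0,"ax":0,"ay":0,"az":0,"jaw":0},{"tx":0,"ty":0,"tz":0,"ax":0,"ay":0,"az":0,"jaw":0},{"tx":0,"ty":0,"tz":0,"ax":0,"ay":0,"az":0,"jaw":0}]'; python3 go.py 452 216.3 200
```

```text
t: 23.0
tool_pos: [452.0, 216.4, 56.6]
eef_rot: [-2.628, 1.721, -0.002]
contact_force: [-0.7, -0.9, 0.1]
width: 12.6
t: 23.5
tool_pos: [452.3, 216.5, 57.3]
eef_rot: [-2.627, 1.721, -0.003]
contact_force: [-0.4, 0.7, -0.9]
width: 7.4
t 23.5 pos [452.3 216.5  57.3] jawang -66.45 toolz [ 2.2e-03  2.0e-04 -1.0e+00] w 7.4 F [-0.4  0.7 -0.9] q [ 0.37  0.12  1.69 -0.    1.33  1.53]
need txyz norm [ 3.000e-04  1.000e-04 -2.379e-01]
level ax ay az [-0.0013 -0.0004 -0.    ] az per deg jaw -0.0111
```

```bash
python3 -m inch '[{"tx":0,"ty":0,"tz":-0.02,"ax":0,"ay":0,"az":0,"jaw":0},{"tx":0,"ty":0,"tz":-0.04,"ax":0,"ay":0,"az":0,"jaw":0},{"tx":0,"ty":0,"tz":-0.05,"ax":0,"ay":0,"az":0,"jaw":0},{"tx":0,"ty":0,"tz":-0.05,"ax":0,"ay":0,"az":0,"jaw":0},{"tx":0,"ty":0,"tz":-0.04,"ax":0,"ay":0,"az":0,"jaw":0},{"tx":0,"ty":0,"tz":-0.02,"ax":0,"ay":0,"az":0,"jaw":0},{"tx":0,"ty":0,"tz":0,"ax":0,"ay":0,"az":0,"jaw":0}]'; python3 go.py 623 45.8 185;python3 shot.py c2 452 216 120 80
```

```text
t: 24.2
tool_pos: [451.5, 216.3, 198.2]
eef_rot: [-2.627, 1.72, -0.003]
contact_force: [-0.1, 0.3, -1.7]
width: 7.3
t 24.2 pos [451.5 216.3 198.2] jawang -66.44 toolz [ 2.8e-03  5.0e-04 -1.0e+00] w 7.3 F [-0.1  0.3 -1.7] q [ 0.37 -0.01  1.53 -0.    1.62  1.53]
need txyz norm [ 0.3747 -0.1484  0.0227]
level ax ay az [-0.0018 -0.0004 -0.    ] az per deg jaw -0.0111
scene origin 326 34 zoom 2.5
top origin 122 149 zoom 2.5
```

View pics/c2.png

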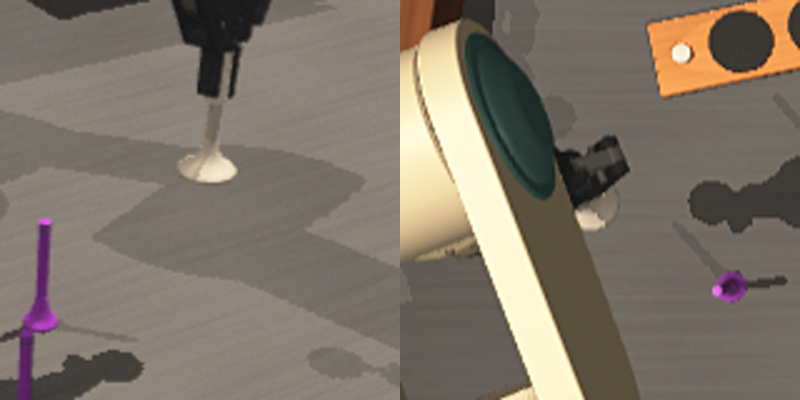

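```bash
python3 -m inch '[{"tx":0.025,"ty":-0.01,"tz":0,"ax":0,"ay":0,"az":0,"jaw":0},{"tx":0.04,"ty":-0.016,"tz":-0.003,"ax":0,"ay":0,"az":0,"jaw":0},{"tx":0.052,"ty":-0.02,"tz":-0.003,"ax":0,"ay":0,"az":0,"jaw":0},{"tx":0.052,"ty":-0.02,"tz":-0.003,"ax":0,"ay":0,"az":0,"jaw":0},{"tx":0.052,"ty":-0.02,"tz":-0.003,"ax":0,"ay":0,"az":0,"jaw":0},{"tx":0.052,"ty":-0.02,"tz":-0.003,"ax":0,"ay":0,"az":0,"jaw":0},{"tx":0.045,"ty":-0.018,"tz":-0.003,"ax":0,"ay":0,"az":0,"jaw":0},{"tx":0.03,"ty":-0.012,"tz":0,"ax":0,"ay":0,"az":0,"jaw":0},{"tx":0.015,"ty":-0.006,"tz":0,"ax":0,"ay":0,"az":0,"jaw":0},{"tx":0,"ty":0,"tz":0,"ax":0,"ay":0,"az":0,"jaw":0}]'; python3 go.py 623 45.8 115
```

```text
t: 25.3
tool_pos: [619.8, 35.9, 186.4]
eef_rot: [2.61, -1.711, -0.032]
contact_force: [0.9, -0.2, -0.7]
width: 7.2
t 25.3 pos [619.8  35.9 186.4] jawang -66.49 toolz [-0.0287 -0.0059 -0.9996] w 7.2 F [ 0.9 -0.2 -0.7] q [ 0.    0.36  1.14 -0.01  1.67  1.16]
need txyz norm [-0.0122 -0.0149  0.1186]
level ax ay az [ 0.0182  0.0038 -0.    ] az per deg jaw -0.0111
```

```bash
python3 -m inch '[{"tx":-0.006,"ty":-0.006,"tz":0.01,"ax":0.009,"ay":0.002,"az":0,"jaw":0},{"tx":-0.006,"ty":-0.006,"tz":0.02,"ax":0.009,"ay":0.002,"az":0,"jaw":0},{"tx":0,"ty":0,"tz":0.03,"ax":0,"ay":0,"az":0,"jaw":0},{"tx":0,"ty":0,"tz":0.03,"ax":0,"ay":0,"az":0,"jaw":0},{"tx":0,"ty":0,"tz":0.015,"ax":0,"ay":0,"az":0,"jaw":0},{"tx":0,"ty":0,"tz":0,"ax":0,"ay":0,"az":0,"jaw":0},{"tx":0,"ty":0,"tz":0,"ax":0,"ay":0,"az":0,"jaw":0}]'; python3 go.py 623 45.8 85
```

```text
t: 26.0
tool_pos: [619.8, 52.1, 118.4]
eef_rot: [-2.631, 1.713, 0.001]
contact_force: [0.2, -0.2, -0.6]
width: 7.2
t 26.0 pos [619.8  52.1 118.4] jawang -66.11 toolz [ 4.0e-04  2.1e-03 -1.0e+00] w 7.2 F [ 0.2 -0.2 -0.6] q [0.02 0.38 1.25 0.   1.51 1.18]
need txyz norm [ 0.0119 -0.0006  0.0557]
level ax ay az [-0.0008  0.0011  0.    ] az per deg jaw -0.0111
```

```bash
python3 -m inch '[{"tx":0.01,"ty":-0.001,"tz":0,"ax":0,"ay":0.001,"az":0,"jaw":0},{"tx":0,"ty":0,"tz":0.015,"ax":0,"ay":0,"az":0,"jaw":0},{"tx":0,"ty":0,"tz":0.02,"ax":0,"ay":0,"az":0,"jaw":0},{"tx":0,"ty":0,"tz":0.012,"ax":0,"ay":0,"az":0,"jaw":0},{"tx":0,"ty":0,"tz":0,"ax":0,"ay":0,"az":0,"jaw":0},{"tx":0,"ty":0,"tz":0,"ax":0,"ay":0,"az":0,"jaw":0}]'; python3 go.py 623 45.8 70;python3 shot.py c3 623 46 30
```

```text
t: 26.6
tool_pos: [624.0, 46.5, 89.9]
eef_rot: [-2.63, 1.712, -0.006]
contact_force: [0.9, -0.2, -0.7]
width: 7.3
t 26.6 pos [624.   46.5  89.9] jawang -66.12 toolz [ 4.6e-03  7.0e-04 -1.0e+00] w 7.3 F [ 0.9 -0.2 -0.7] q [0.02 0.41 1.27 0.   1.46 1.17]
need txyz norm [0.0004 0.0022 0.0331]
level ax ay az [-0.0029 -0.0008 -0.    ] az per deg jaw -0.0111
scene origin 331 187 zoom 4.0
top origin 239 106 zoom 4.0
```

View pics/c3.png

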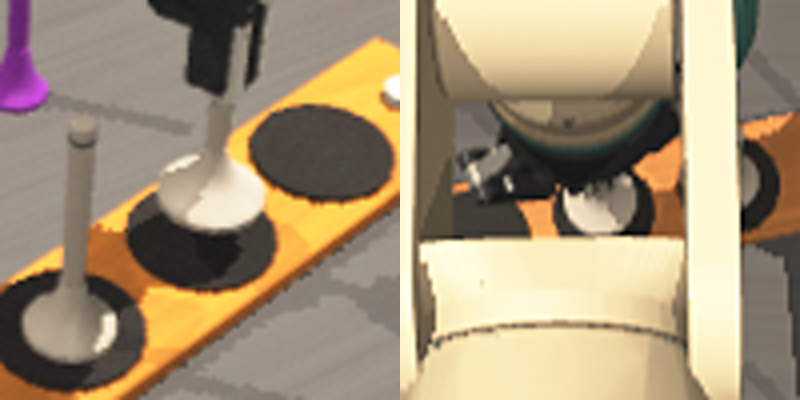

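Over pad_b and upright. Lowering.

```bash
python3 -m inch '[{"tx":0,"ty":0.002,"tz":0.01,"ax":-0.0029,"ay":-0.0008,"az":0,"jaw":0},{"tx":0,"ty":0,"tz":0.01,"ax":0,"ay":0,"az":0,"jaw":0},{"tx":0,"ty":0,"tz":0.008,"ax":0,"ay":0,"az":0,"jaw":0},{"tx":0,"ty":0,"tz":0,"ax":0,"ay":0,"az":0,"jaw":0},{"tx":0,"ty":0,"tz":0,"ax":0,"ay":0,"az":0,"jaw":0}]'; python3 go.py 623 45.8 70
```

```text
t: 27.2
tool_pos: [623.2, 46.1, 72.4]
eef_rot: [-2.633, 1.713, -0.001]
contact_force: [0.8, -0.0, -1.6]
width: 7.5
t 27.2 pos [623.2  46.1  72.4] jawang -66.11 toolz [ 9.e-04 -1.e-04 -1.e+00] w 7.5 F [ 0.8 -0.  -1.6] q [ 0.01  0.43  1.28 -0.    1.43  1.17]
need txyz norm [0.0002 0.0005 0.004 ]
level ax ay az [-0.0005 -0.0003 -0.    ] az per deg jaw -0.0111
```

```bash
python3 -m inch '[{"tx":0,"ty":0.0005,"tz":0.003,"ax":0,"ay":0,"az":0,"jaw":0},{"tx":0,"ty":0,"tz":0.003,"ax":0,"ay":0,"az":0,"jaw":0},{"tx":0,"ty":0,"tz":0.003,"ax":0,"ay":0,"az":0,"jaw":0}]'; python3 go.py 623 45.8 70
```

```text
t: 27.5
tool_pos: [623.7, 46.0, 69.7]
eef_rot: [-2.632, 1.712, -0.004]
contact_force: [-6.2, -0.1, 13.1]
width: 7.2
t 27.5 pos [623.7  46.   69.7] jawang -66.11 toolz [ 0.0034  0.     -1.    ] w 7.2 F [-6.2 -0.1 13.1] q [ 0.01  0.43  1.28 -0.    1.42  1.17]
need txyz norm [-0.0002  0.0012 -0.0005]
level ax ay az [-0.002  -0.0009 -0.    ] az per deg jaw -0.0111
```

```bash
python3 -m inch '[{"tx":0,"ty":0,"tz":-0.001,"ax":0,"ay":0,"az":0,"jaw":0},{"tx":0,"ty":0,"tz":0,"ax":0,"ay":0,"az":0,"jaw":0.05},{"tx":0,"ty":0,"tz":0,"ax":0,"ay":0,"az":0,"jaw":0.15},{"tx":0,"ty":0,"tz":0,"ax":0,"ay":0,"az":0,"jaw":0.25},{"tx":0,"ty":0,"tz":0,"ax":0,"ay":0,"az":0,"jaw":0.35},{"tx":0,"ty":0,"tz":0,"ax":0,"ay":0,"az":0,"jaw":0.4},{"tx":0,"ty":0,"tz":0,"ax":0,"ay":0,"az":0,"jaw":0.4}]'; python3 go.py 623 45.8 190;python3 shot.py c4 623 46 30
```

```text
t: 28.2
tool_pos: [624.3, 46.0, 71.0]
eef_rot: [-2.631, 1.712, -0.007]
contact_force: [1.0, 0.2, 0.4]
width: 34.0
t 28.2 pos [624.3  46.   71. ] jawang -66.11 toolz [ 0.0053  0.     -1.    ] w 34.0 F [1.  0.2 0.4] q [ 0.01  0.43  1.28 -0.    1.42  1.17]
need txyz norm [-1.000e-04  1.100e-03 -1.984e-01]
level ax ay az [-0.0031 -0.0013 -0.    ] az per deg jaw -0.0111
scene origin 331 187 zoom 4.0
top origin 239 106 zoom 4.0
```

View pics/c4.png

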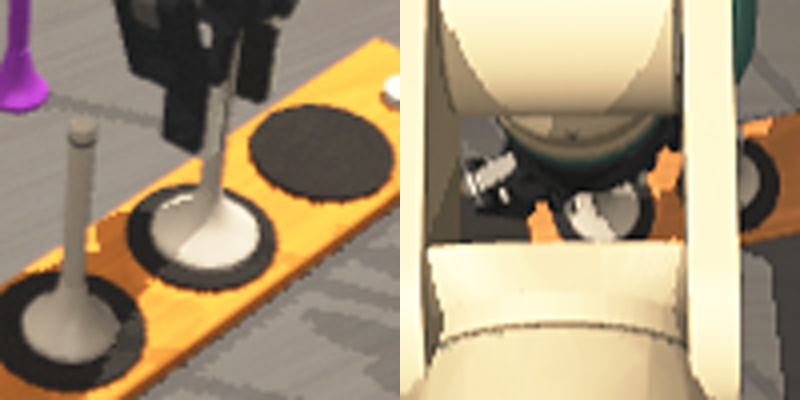

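valve_3 stands centred on pad_b. I'll retreat and go for valve_4.

```bash
python3 -m inch '[{"tx":0,"ty":0,"tz":-0.02,"ax":0,"ay":0,"az":0,"jaw":0.4},{"tx":0,"ty":0,"tz":-0.03,"ax":0,"ay":0,"az":0,"jaw":0.4},{"tx":0,"ty":0,"tz":-0.04,"ax":0,"ay":0,"az":0,"jaw":0.4},{"tx":0,"ty":0,"tz":-0.05,"ax":0,"ay":0,"az":0,"jaw":0.4},{"tx":0,"ty":0,"tz":-0.04,"ax":0,"ay":0,"az":0,"jaw":0.4},{"tx":0,"ty":0,"tz":-0.02,"ax":0,"ay":0,"az":0,"jaw":0.4},{"tx":0,"ty":0,"tz":0,"ax":0,"ay":0,"az":0,"jaw":0.45}]'; python3 go.py 461 -101.3 190;python3 shot.py c5 623 46 50
```

```text
t: 29.0
tool_pos: [623.4, 46.0, 199.8]
eef_rot: [-2.63, 1.711, -0.009]
contact_force: [0.4, 0.4, 1.0]
width: 38.4
t 29.0 pos [623.4  46.  199.8] jawang -66.11 toolz [ 6.9e-03  1.0e-04 -1.0e+00] w 38.4 F [0.4 0.4 1. ] q [0.01 0.34 1.14 0.   1.66 1.17]
need txyz norm [0.1148 0.347  0.0145]
level ax ay az [-0.004  -0.0017 -0.    ] az per deg jaw -0.0111
scene origin 333 177 zoom 4.0
top origin 239 104 zoom 4.0
```

View pics/c5.png

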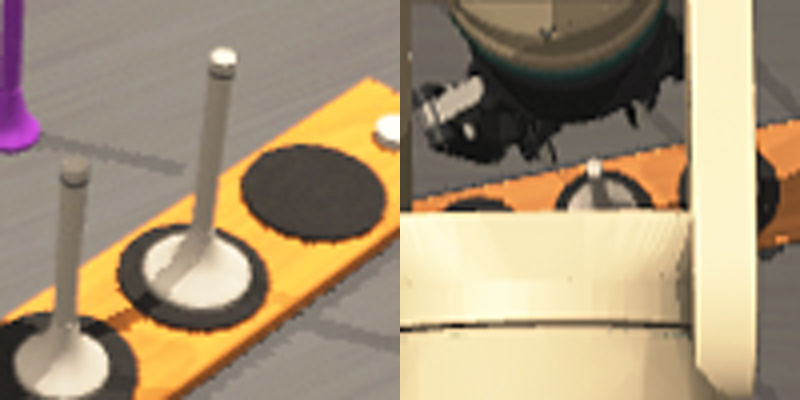

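```bash
python3 -m inch '[{"tx":0.007,"ty":0.02,"tz":0,"ax":0,"ay":0,"az":0,"jaw":0.45},{"tx":0.013,"ty":0.038,"tz":0,"ax":0,"ay":0,"az":0,"jaw":0.45},{"tx":0.016,"ty":0.048,"tz":0,"ax":0,"ay":0,"az":0,"jaw":0.45},{"tx":0.016,"ty":0.048,"tz":0,"ax":0,"ay":0,"az":0,"jaw":0.45},{"tx":0.016,"ty":0.048,"tz":0,"ax":0,"ay":0,"az":0,"jaw":0.45},{"tx":0.016,"ty":0.048,"tz":0,"ax":0,"ay":0,"az":0,"jaw":0.45},{"tx":0.014,"ty":0.042,"tz":0,"ax":0,"ay":0,"az":0,"jaw":0.45},{"tx":0.009,"ty":0.027,"tz":0,"ax":0,"ay":0,"az":0,"jaw":0.45},{"tx":0.005,"ty":0.015,"tz":0,"ax":0,"ay":0,"az":0,"jaw":0.45},{"tx":0,"ty":0,"tz":0,"ax":0,"ay":0,"az":0,"jaw":0.45}]'; python3 go.py 461 -101.3 140
```

```text
t: 30.1
tool_pos: [453.7, -99.9, 178.2]
eef_rot: [2.625, -1.706, -0.041]
contact_force: [0.8, 0.1, 0.3]
width: 38.4
t 30.1 pos [453.7 -99.9 178.2] jawang -66.04 toolz [-0.0279  0.0049 -0.9996] w 38.4 F [0.8 0.1 0.3] q [-0.29 -0.08  1.63 -0.    1.61  0.86]
need txyz norm [ 0.008  -0.0117  0.0633]
level ax ay az [0.015  0.0101 0.    ] az per deg jaw -0.0111
```

```bash
python3 -m inch '[{"tx":0.007,"ty":-0.01,"tz":0.015,"ax":0.015,"ay":0.01,"az":0,"jaw":0.45},{"tx":0,"ty":0,"tz":0.02,"ax":0,"ay":0,"az":0,"jaw":0.45},{"tx":0,"ty":0,"tz":0.012,"ax":0,"ay":0,"az":0,"jaw":0.45},{"tx":0,"ty":0,"tz":0,"ax":0,"ay":0,"az":0,"jaw":0.45},{"tx":0,"ty":0,"tz":0,"ax":0,"ay":0,"az":0,"jaw":0.45}]'; python3 go.py 461 -101.3 118
```

```text
t: 30.6
tool_pos: [461.0, -99.2, 145.7]
eef_rot: [2.635, -1.709, -0.008]
contact_force: [-0.3, 0.3, 0.1]
width: 38.6
t 30.6 pos [461.  -99.2 145.7] jawang -65.92 toolz [-0.0046  0.0023 -1.    ] w 38.6 F [-0.3  0.3  0.1] q [-0.29 -0.05  1.68  0.    1.52  0.86]
need txyz norm [0.0033 0.0013 0.0462]
level ax ay az [0.0021 0.0026 0.    ] az per deg jaw -0.0111
```

```bash
python3 -m inch '[{"tx":0.0033,"ty":0,"tz":0,"ax":0.002,"ay":0.0026,"az":0,"jaw":0.45},{"tx":0,"ty":0,"tz":0,"ax":0,"ay":0,"az":0,"jaw":0.45},{"tx":0,"ty":0,"tz":0.02,"ax":0,"ay":0,"az":0,"jaw":0.45},{"tx":0,"ty":0,"tz":0.02,"ax":0,"ay":0,"az":0,"jaw":0.45},{"tx":0,"ty":0,"tz":0,"ax":0,"ay":0,"az":0,"jaw":0.45},{"tx":0,"ty":0,"tz":0,"ax":0,"ay":0,"az":0,"jaw":0.45}]'; python3 go.py 461 -101.3 60;python3 shot.py d1 461 -101 60
```

```text
t: 31.2
tool_pos: [462.2, -101.1, 120.1]
eef_rot: [-2.636, 1.709, -0.002]
contact_force: [-0.9, -0.2, 0.6]
width: 38.7
t 31.2 pos [ 462.2 -101.1  120.1] jawang -65.9 toolz [ 9.e-04 -5.e-04 -1.e+00] w 38.7 F [-0.9 -0.2  0.6] q [-0.29 -0.03  1.71 -0.    1.46  0.86]
need txyz norm [-0.0006  0.0021  0.1002]
level ax ay az [-0.0004 -0.0005 -0.    ] az per deg jaw -0.0111
scene origin 200 145 zoom 4.0
top origin 306 176 zoom 4.0
```

View pics/d1.png

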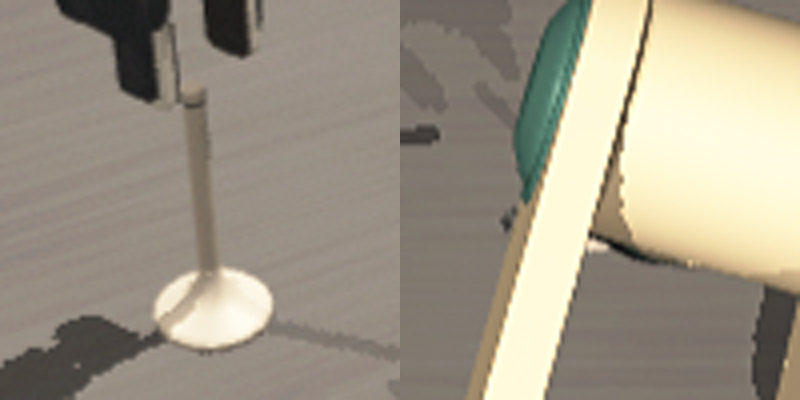

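```bash
python3 -m inch '[{"tx":-0.0006,"ty":0.0015,"tz":0.015,"ax":0,"ay":0,"az":0,"jaw":0.45},{"tx":0,"ty":0,"tz":0.02,"ax":0,"ay":0,"az":0,"jaw":0.45},{"tx":0,"ty":0,"tz":0.02,"ax":0,"ay":0,"az":0,"jaw":0.45},{"tx":0,"ty":0,"tz":0.02,"ax":0,"ay":0,"az":0,"jaw":0.45},{"tx":0,"ty":0,"tz":0.014,"ax":0,"ay":0,"az":0,"jaw":0.45},{"tx":0,"ty":0,"tz":0,"ax":0,"ay":0,"az":0,"jaw":0.45},{"tx":0,"ty":0,"tz":0,"ax":0,"ay":0,"az":0,"jaw":0.3},{"tx":0,"ty":0,"tz":0,"ax":0,"ay":0,"az":0,"jaw":0.2},{"tx":0,"ty":0,"tz":0,"ax":0,"ay":0,"az":0,"jaw":0.15}]'; python3 -m inch '[{"tx":0,"ty":0,"tz":0,"ax":0,"ay":0,"az":0,"jaw":0.1},{"tx":0,"ty":0,"tz":0,"ax":0,"ay":0,"az":0,"jaw":0},{"tx":0,"ty":0,"tz":0,"ax":0,"ay":0,"az":0,"jaw":0},{"tx":0,"ty":0,"tz":0,"ax":0,"ay":0,"az":0,"jaw":0},{"tx":0,"ty":0,"tz":0,"ax":0,"ay":0,"az":0,"jaw":0}]'; python3 go.py 461 -101.3 200
```

```text
t: 32.2
tool_pos: [461.2, -101.2, 62.1]
eef_rot: [-2.636, 1.709, -0.002]
contact_force: [-0.6, -0.0, 0.0]
width: 12.9
t: 32.7
tool_pos: [461.5, -101.2, 62.7]
eef_rot: [-2.636, 1.709, -0.003]
contact_force: [0.1, -0.6, -1.2]
width: 7.5
t 32.7 pos [ 461.5 -101.2   62.7] jawang -65.9 toolz [ 1.9e-03 -8.0e-04 -1.0e+00] w 7.5 F [ 0.1 -0.6 -1.2] q [-0.29  0.03  1.77 -0.    1.34  0.86]
need txyz norm [ 1.000e-04  5.000e-04 -2.289e-01]
level ax ay az [-0.0009 -0.001   0.    ] az per deg jaw -0.0111
```

```bash
python3 -m inch '[{"tx":0,"ty":0,"tz":-0.02,"ax":0,"ay":0,"az":0,"jaw":0},{"tx":0,"ty":0,"tz":-0.04,"ax":0,"ay":0,"az":0,"jaw":0},{"tx":0,"ty":0,"tz":-0.05,"ax":0,"ay":0,"az":0,"jaw":0},{"tx":0,"ty":0,"tz":-0.06,"ax":0,"ay":0,"az":0,"jaw":0},{"tx":0,"ty":0,"tz":-0.05,"ax":0,"ay":0,"az":0,"jaw":0},{"tx":0,"ty":0,"tz":-0.025,"ax":0,"ay":0,"az":0,"jaw":0},{"tx":0,"ty":0,"tz":0,"ax":0,"ay":0,"az":0,"jaw":0}]'; python3 go.py 607 118.9 205;python3 shot.py d2 461 -101 140 80
```

```text
t: 33.4
tool_pos: [460.4, -100.8, 220.0]
eef_rot: [-2.636, 1.708, -0.005]
contact_force: [0.4, 0.2, -0.9]
width: 7.6
t 33.4 pos [ 460.4 -100.8  220. ] jawang -65.9 toolz [ 0.0031 -0.0011 -1.    ] w 7.6 F [ 0.4  0.2 -0.9] q [-0.29 -0.1   1.57 -0.    1.67  0.86]
need txyz norm [-0.2346 -0.3725  0.0254]
level ax ay az [-0.0015 -0.0015  0.    ] az per deg jaw -0.0111
scene origin 166 73 zoom 2.5
top origin 281 143 zoom 2.5
```

View pics/d2.png

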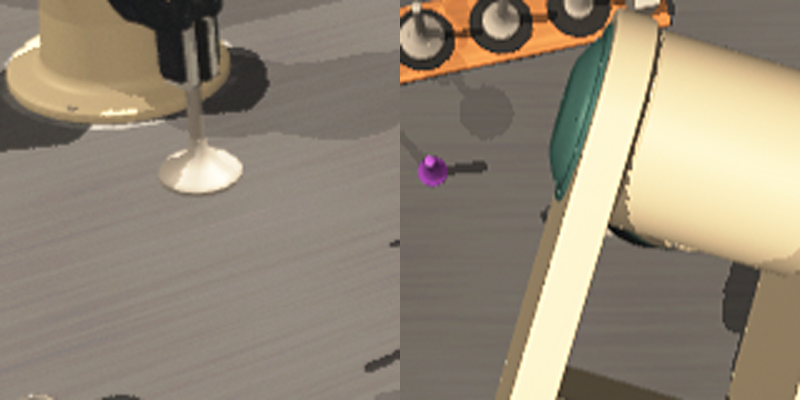

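```bash
python3 -m inch '[{"tx":-0.015,"ty":-0.023,"tz":0,"ax":0,"ay":0,"az":0,"jaw":0},{"tx":-0.026,"ty":-0.04,"tz":-0.003,"ax":0,"ay":0,"az":0,"jaw":0},{"tx":-0.033,"ty":-0.052,"tz":-0.003,"ax":0,"ay":0,"az":0,"jaw":0},{"tx":-0.033,"ty":-0.052,"tz":-0.003,"ax":0,"ay":0,"az":0,"jaw":0},{"tx":-0.033,"ty":-0.052,"tz":-0.003,"ax":0,"ay":0,"az":0,"jaw":0},{"tx":-0.033,"ty":-0.052,"tz":-0.003,"ax":0,"ay":0,"az":0,"jaw":0},{"tx":-0.028,"ty":-0.045,"tz":-0.003,"ax":0,"ay":0,"az":0,"jaw":0},{"tx":-0.018,"ty":-0.029,"tz":0,"ax":0,"ay":0,"az":0,"jaw":0},{"tx":-0.01,"ty":-0.015,"tz":0,"ax":0,"ay":0,"az":0,"jaw":0},{"tx":0,"ty":0,"tz":0,"ax":0,"ay":0,"az":0,"jaw":0}]'; python3 go.py 607 118.9 120
```

```text
t: 34.5
tool_pos: [599.7, 120.8, 207.8]
eef_rot: [2.619, -1.703, -0.039]
contact_force: [0.2, -0.4, -1.8]
width: 7.6
t 34.5 pos [599.7 120.8 207.8] jawang -66.09 toolz [-0.0307 -0.001  -0.9995] w 7.6 F [ 0.2 -0.4 -1.8] q [0.14 0.33 1.13 0.   1.71 1.29]
need txyz norm [ 0.0094 -0.014   0.1459]
level ax ay az [ 0.0181  0.0073 -0.    ] az per deg jaw -0.0111
```

```bash
python3 -m inch '[{"tx":0.004,"ty":-0.005,"tz":0.02,"ax":0.009,"ay":0.0036,"az":0,"jaw":0},{"tx":0.004,"ty":-0.005,"tz":0.03,"ax":0.009,"ay":0.0036,"az":0,"jaw":0},{"tx":0,"ty":0,"tz":0.04,"ax":0,"ay":0,"az":0,"jaw":0},{"tx":0,"ty":0,"tz":0.03,"ax":0,"ay":0,"az":0,"jaw":0},{"tx":0,"ty":0,"tz":0.015,"ax":0,"ay":0,"az":0,"jaw":0},{"tx":0,"ty":0,"tz":0,"ax":0,"ay":0,"az":0,"jaw":0},{"tx":0,"ty":0,"tz":0,"ax":0,"ay":0,"az":0,"jaw":0}]'; python3 go.py 607 118.9 95
```

```text
t: 35.2
tool_pos: [603.4, 112.0, 121.9]
eef_rot: [2.625, -1.718, -0.003]
contact_force: [-0.6, -0.2, -0.7]
width: 7.4
t 35.2 pos [603.4 112.  121.9] jawang -66.39 toolz [-0.0043 -0.0026 -1.    ] w 7.4 F [-0.6 -0.2 -0.7] q [ 0.12  0.36  1.27 -0.    1.52  1.28]
need txyz norm [-0.0081 -0.0103  0.0447]
level ax ay az [ 0.0031 -0.0004 -0.    ] az per deg jaw -0.0111
```

```bash
python3 -m inch '[{"tx":-0.007,"ty":-0.008,"tz":0,"ax":0.003,"ay":0,"az":0,"jaw":0},{"tx":0,"ty":0,"tz":0.015,"ax":0,"ay":0,"az":0,"jaw":0},{"tx":0,"ty":0,"tz":0.015,"ax":0,"ay":0,"az":0,"jaw":0},{"tx":0,"ty":0,"tz":0.01,"ax":0,"ay":0,"az":0,"jaw":0},{"tx":0,"ty":0,"tz":0,"ax":0,"ay":0,"az":0,"jaw":0},{"tx":0,"ty":0,"tz":0,"ax":0,"ay":0,"az":0,"jaw":0}]'; python3 go.py 607 118.9 75.5;python3 shot.py d3 607 119 30
```

```text
t: 35.8
tool_pos: [607.5, 118.4, 98.5]
eef_rot: [-2.627, 1.718, -0.006]
contact_force: [-0.2, -0.5, -1.2]
width: 7.5
t 35.8 pos [607.5 118.4  98.5] jawang -66.38 toolz [ 0.0046  0.     -1.    ] w 7.5 F [-0.2 -0.5 -1.2] q [ 0.13  0.39  1.28 -0.    1.47  1.29]
need txyz norm [-0.0012  0.0006  0.0384]
level ax ay az [-0.0027 -0.0012  0.    ] az per deg jaw -0.0111
scene origin 362 166 zoom 4.0
top origin 207 113 zoom 4.0
```

View pics/d3.png

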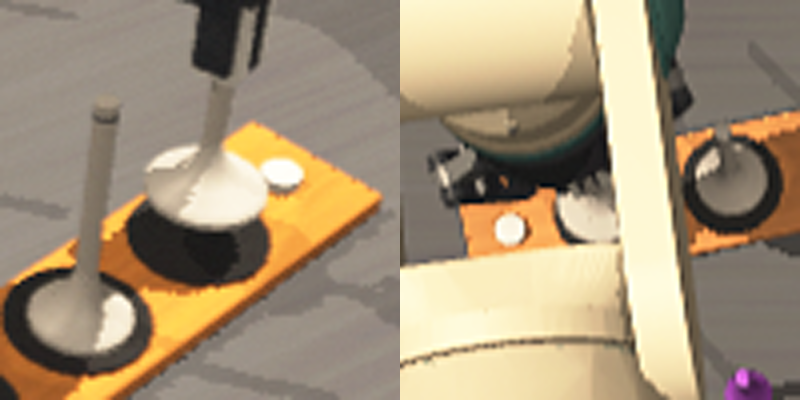

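```bash
python3 -m inch '[{"tx":-0.001,"ty":0,"tz":0.01,"ax":-0.0027,"ay":-0.0012,"az":0,"jaw":0},{"tx":0,"ty":0,"tz":0.012,"ax":0,"ay":0,"az":0,"jaw":0},{"tx":0,"ty":0,"tz":0.01,"ax":0,"ay":0,"az":0,"jaw":0},{"tx":0,"ty":0,"tz":0,"ax":0,"ay":0,"az":0,"jaw":0},{"tx":0,"ty":0,"tz":0,"ax":0,"ay":0,"az":0,"jaw":0}]'; python3 go.py 607 118.9 75.5
```

```text
t: 36.4
tool_pos: [607.4, 118.9, 78.0]
eef_rot: [-2.629, 1.72, -0.0]
contact_force: [-0.0, 0.6, -1.6]
width: 7.0
t 36.4 pos [607.4 118.9  78. ] jawang -66.39 toolz [ 1.e-04  1.e-04 -1.e+00] w 7.0 F [-0.   0.6 -1.6] q [0.13 0.41 1.3  0.   1.44 1.29]
need txyz norm [-0.0003  0.0006  0.0041]
level ax ay az [-0.0001  0.     -0.    ] az per deg jaw -0.0111
```

```bash
python3 -m inch '[{"tx":0,"ty":0.0005,"tz":0.003,"ax":0,"ay":0,"az":0,"jaw":0},{"tx":0,"ty":0,"tz":0.003,"ax":0,"ay":0,"az":0,"jaw":0},{"tx":0,"ty":0,"tz":0.003,"ax":0,"ay":0,"az":0,"jaw":0}]'; python3 go.py 607 118.9 75.5
```

```text
t: 36.7
tool_pos: [607.8, 118.9, 75.2]
eef_rot: [-2.627, 1.719, -0.003]
contact_force: [-6.9, -0.7, 12.6]
width: 7.3
t 36.7 pos [607.8 118.9  75.2] jawang -66.39 toolz [ 2.4e-03  5.0e-04 -1.0e+00] w 7.3 F [-6.9 -0.7 12.6] q [0.13 0.41 1.3  0.   1.43 1.29]
need txyz norm [-0.0006  0.0013 -0.0006]
level ax ay az [-0.0015 -0.0003  0.    ] az per deg jaw -0.0111
```

```bash
python3 -m inch '[{"tx":0,"ty":0,"tz":-0.001,"ax":0,"ay":0,"az":0,"jaw":0},{"tx":0,"ty":0,"tz":0,"ax":0,"ay":0,"az":0,"jaw":0.05},{"tx":0,"ty":0,"tz":0,"ax":0,"ay":0,"az":0,"jaw":0.15},{"tx":0,"ty":0,"tz":0,"ax":0,"ay":0,"az":0,"jaw":0.25},{"tx":0,"ty":0,"tz":0,"ax":0,"ay":0,"az":0,"jaw":0.35},{"tx":0,"ty":0,"tz":0,"ax":0,"ay":0,"az":0,"jaw":0.4},{"tx":0,"ty":0,"tz":0,"ax":0,"ay":0,"az":0,"jaw":0.4}]'; python3 go.py 607 118.9 195;python3 shot.py d4 607 119 30
```

```text
t: 37.4
tool_pos: [608.5, 119.0, 76.7]
eef_rot: [-2.626, 1.718, -0.006]
contact_force: [-0.1, -0.2, -0.6]
width: 33.9
t 37.4 pos [608.5 119.   76.7] jawang -66.39 toolz [ 4.9e-03  8.0e-04 -1.0e+00] w 33.9 F [-0.1 -0.2 -0.6] q [0.13 0.41 1.3  0.   1.43 1.29]
need txyz norm [-0.0007  0.0015 -0.1971]
level ax ay az [-0.0031 -0.0008  0.    ] az per deg jaw -0.0111
scene origin 362 166 zoom 4.0
top origin 207 113 zoom 4.0
```

View pics/d4.png

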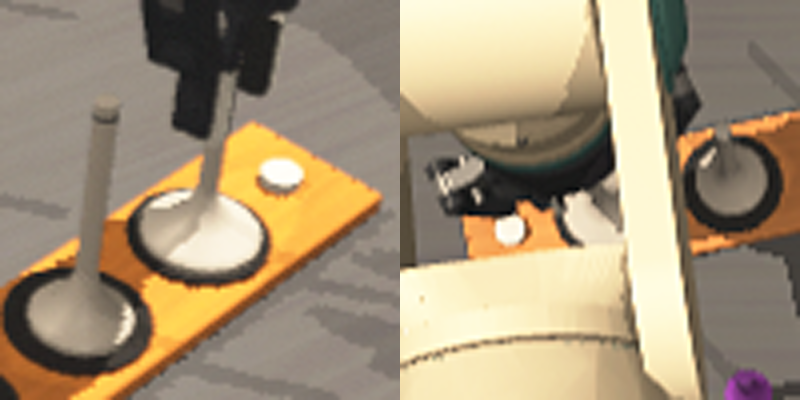

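valve_4 is released on pad_a. I'll go up, then back off to clear the top view.

```bash
python3 -m inch '[{"tx":0,"ty":0,"tz":-0.02,"ax":0,"ay":0,"az":0,"jaw":0.4},{"tx":0,"ty":0,"tz":-0.03,"ax":0,"ay":0,"az":0,"jaw":0.4},{"tx":0,"ty":0,"tz":-0.04,"ax":0,"ay":0,"az":0,"jaw":0.4},{"tx":0,"ty":0,"tz":-0.05,"ax":0,"ay":0,"az":0,"jaw":0.4},{"tx":0,"ty":0,"tz":-0.05,"ax":0,"ay":0,"az":0,"jaw":0.4},{"tx":0,"ty":0,"tz":-0.04,"ax":0,"ay":0,"az":0,"jaw":0.4},{"tx":0,"ty":0,"tz":-0.02,"ax":0,"ay":0,"az":0,"jaw":0.4},{"tx":0,"ty":0,"tz":0,"ax":0,"ay":0,"az":0,"jaw":0.4}]'; python3 go.py 380 250 225
```

```text
t: 38.3
tool_pos: [607.3, 118.8, 238.0]
eef_rot: [-2.625, 1.717, -0.009]
contact_force: [0.2, 0.7, 0.1]
width: 34.3
t 38.3 pos [607.3 118.8 238. ] jawang -66.39 toolz [ 0.0073  0.0011 -1.    ] w 34.3 F [0.2 0.7 0.1] q [0.13 0.31 1.09 0.   1.73 1.29]
need txyz norm [-0.3521  0.2597  0.0191]
level ax ay az [-0.0045 -0.0012 -0.    ] az per deg jaw -0.0111
```

```bash
python3 -m inch '[{"tx":-0.03,"ty":0.022,"tz":0,"ax":0,"ay":0,"az":0,"jaw":0.4},{"tx":-0.05,"ty":0.036,"tz":0,"ax":0,"ay":0,"az":0,"jaw":0.4},{"tx":-0.05,"ty":0.036,"tz":0,"ax":0,"ay":0,"az":0,"jaw":0.4},{"tx":-0.05,"ty":0.036,"tz":0,"ax":0,"ay":0,"az":0,"jaw":0.4},{"tx":-0.05,"ty":0.036,"tz":0,"ax":0,"ay":0,"az":0,"jaw":0.4},{"tx":-0.05,"ty":0.036,"tz":0,"ax":0,"ay":0,"az":0,"jaw":0.4},{"tx":-0.04,"ty":0.03,"tz":0,"ax":0,"ay":0,"az":0,"jaw":0.4},{"tx":-0.02,"ty":0.015,"tz":0,"ax":0,"ay":0,"az":0,"jaw":0.4},{"tx":0,"ty":0,"tz":0,"ax":0,"ay":0,"az":0,"jaw":0.4},{"tx":0,"ty":0,"tz":0,"ax":0,"ay":0,"az":0,"jaw":0.4}]'; python3 - <<'E'
from h import *
for n in('scene','top'):
    c=capture(n); cv2.imwrite(f'pics/{n}9.png',c['img'][:,:,::-1])
    for k,(x,y) in dict(d=(655,-100.2),c=(639,-27.4),b=(623,45.8),a=(607,118.9)).items():
        h={'d':92,'c':100,'b':108,'a':116}[k]; print(n,k,'pad px',proj(c,[x,y,13]).round(1),'tip px',proj(c,[x,y,13+h]).round(1))
E
```

```text
t: 39.3
tool_pos: [378.2, 248.5, 223.5]
eef_rot: [2.62, -1.716, -0.009]
contact_force: [0.2, -1.3, 0.3]
width: 34.4
scene d pad px [309.9 294.9] tip px [309.9 247.6]
scene c pad px [347.3 269. ] tip px [350.7 217.9]
scene b pad px [380.9 245.6] tip px [387.6 191. ]
scene a pad px [411.  224.7] tip px [420.9 166.9]
top d pad px [352.2 144.8] tip px [357.3 133.3]
top c pad px [321.3 151.5] tip px [323.1 139.6]
top b pad px [289.9 158.2] tip px [287.7 146.1]
top a pad px [258.3 165. ] tip px [251.3 152.8]
```

View pics/scene9.png

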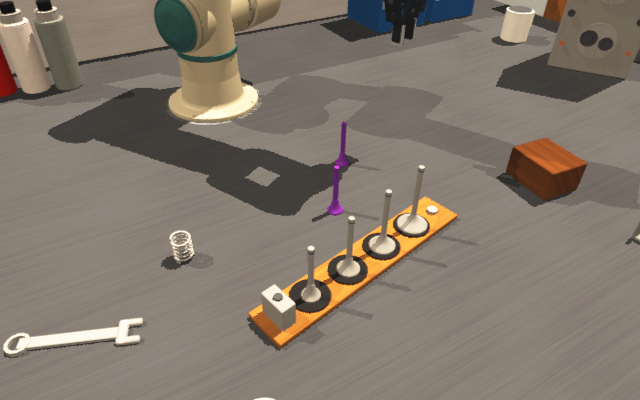

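View pics/top9.png

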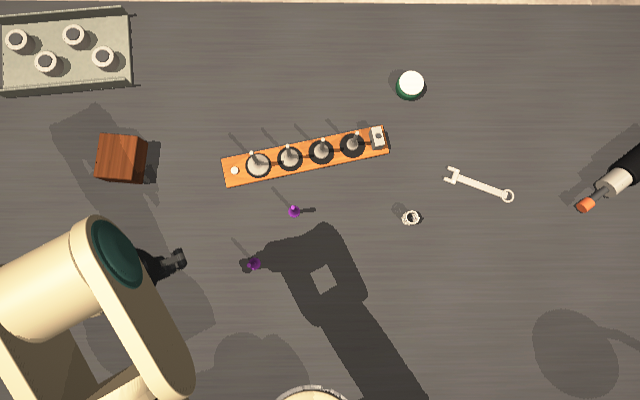

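Both views are clear: all four valves stand on pads d, c, b and a, the spring is at top (412,218) as before, and the purple pieces are unmoved. Now a numeric check.

```bash
python3 - <<'E'
from tips import *
t=capture('top');s=capture('scene')
S=dict(d=(309.9,247.6),c=(350.7,217.9),b=(387.6,191),a=(420.9,166.9));T=dict(d=(357.3,133.3),c=(323.1,139.6),b=(287.7,146.1),a=(251.3,152.8))
Pd=dict(d=(655,-100.2),c=(639,-27.4),b=(623,45.8),a=(607,118.9));H=dict(d=92,c=100,b=108,a=116)
for k in 'dcba':
    a=refine(s,*S[k],3);b=refine(t,*T[k],3);P,e=tri(s,a,t,b);print(k,P.round(1),round(e,1),'offset',(P[:2]-Pd[k]).round(1),'height on pad',round(P[2]-13,1),'nom',H[k])
P,e=tri(s,(181,235),t,(412,217.5)); 
crop(t,210,110,440,240,3,'fin_t.png')
E
```

```text
d [ 657.4 -100.4  106.9] 0.3 offset [ 2.4 -0.2] height on pad 93.9 nom 92
c [640.7 -27.6 114.7] 0.2 offset [ 1.7 -0.2] height on pad 101.7 nom 100
b [624.6  45.8 122.5] 0.6 offset [ 1.6 -0. ] height on pad 109.5 nom 108
a [606.8 120.3 129.1] 0.6 offset [-0.2  1.4] height on pad 116.1 nom 116
```

View pics/fin_t.png

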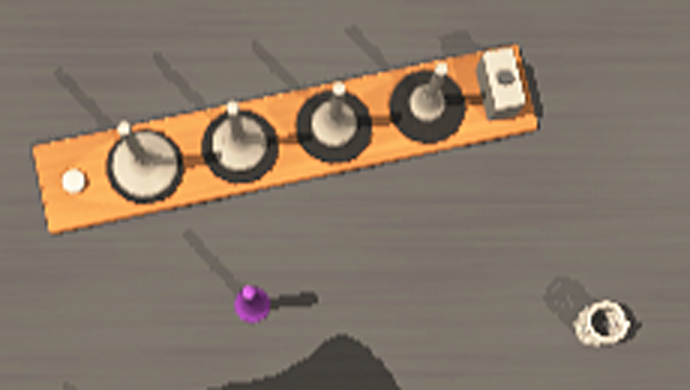

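The tips sit within about 2.5 mm of the pad centres, with heights in the right order. Handing in.

```bash
python3 -c "
from plant import ctrl
print(ctrl.finish_job())"
```

```text
the job is handed in; nothing more can be done
None
```

All four valves are standing on the pads in order of size, and I handed the job in at about 39.5 s of the 109 s allowed. The stop is at the robot's right-hand end, so valve_1 is on pad_d, valve_2 on pad_c, valve_3 on pad_b and valve_4 on pad_a. I gripped each by its stem, lowered it until I felt contact (about 6–14 N) and released it. The two purple look-alikes were left alone.

My last checks, made from both cameras with the arm well clear:
- **Centring:** the stem tips triangulated within about 2.4 mm of the pad centres, against the 12 mm limit.
- **Height:** the tips read 93.9, 101.7, 109.5 and 116.1 mm above the pads, against 92, 100, 108 and 116 mm nominal. The first three read 1.5–1.9 mm high, which is within the 2 mm calibration error.
- **Uprightness and spring:** all four valves looked upright, and the spring was standing where it started. I judged the spring by eye from the same pixel position and did not re-measure it.

None of these checks failed. The hand-in gave no verdict.

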